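Nest the tapered cups in the leaning rest

ROBOT

A 6-joint arm with a two-finger parallel gripper is mounted at the origin on the work surface. World frame = base frame: x ahead of the robot, y to its left, z up, the work surface at z = 0. Lengths are in m, angles in degrees, forces in N, time in s.
With the tool pointing down it reaches from about 0.15 to 0.775 m from the base axis. Payload 6.1 kg.
Tool frame: the origin (TCP) lies midway between the tips of the shut fingers; the grasp point (between the pads) lies 19 mm behind it (r.grip_point_offset is the distance from the TCP to the grasp point, in m); x points along the fingers, y is the direction in which the jaws open and shut, and the axes are right-handed (so a half turn about x gives the same grasp; the last joint's range is limited). The gripper opens to 85 mm and grips with 20 to 120 N. Pads are 22 mm wide; open, the fingers measure 114 mm over their backs; the gripper's body (76 mm by 85 mm) begins 54 mm behind the grasp point. The pads swing forward as they close: fully open they stand 13 mm farther back than shut.
Start: joints at [73.396, 7.208, -2.269, 80.523, 0, 90], TCP at [0.15, 0.503, 0.231] pointing down, gripper open.
Joint ranges: [-155.77, 155.77], [-54.66, 111.73], [-72.52, 77.12], [-102.08, 115.82], [-83.92, 84.16], [-180, 180]. Speed limits (degrees/s): [136.94, 136.94, 172.46, 180, 180, 180].

INTERFACE

Orientations are given as [roll, pitch, yaw] about the fixed x, y, z axes, in that order (R = Rz(yaw) Ry(pitch) Rx(roll)).
In Python, from workcell import r gives the robot as it stands.
- The arm moves only by the tool drive_tool, never from a script. Its argument "targets" is a list of rows, each a list of 7 numbers: the closure, from -1 (fully open) to 1 (shut), then the shift along the tool's x, y, z scaled (see below), then the turn, a rotation vector about the tool's x, y, z scaled (see below). In form: [[fingers, dx, dy, dz, ax, ay, az], ...]. A call has 1 to 10 rows; each row shifts and turns the commanded pose from where the row before left it, along the tool's axes as they then stand; what a row does not reach is not made up. The controller multiplies each number of a shift by 0.6 m and each number of a turn by 45 degrees. A row lasts 1/10 s, in which the tool goes at most 50 mm and 8.59 degrees, less where a joint would pass 70% of its speed; a pose out of reach is approached as far as the arm can. A call with a number of a shift or a turn outside -1 to 1 is refused whole. A call with a gripper value outside its range is refused whole. The fingers move at their own pace and stop on an object; the grip force is fixed at half the most. Time passes only in rows, so rows that do not move let the fingers close. It gives the time, the measured TCP pose, the force and the opening at its end, in the units of the state.
- r.state(): the state, without advancing time (a new reading comes with each control period).
- r.grab_frame(name): name is "scene" or "top"; returns the picture (384x512x3 uint8, red, green, blue); there is no depth.
- r.camera_info(name): a dict with "K" (3x3 intrinsics, pixels), "position" and "orientation" of the camera in the world. Camera axes: x right, y down, z forward; pixel columns grow to the right and rows downward; lengths in m; the calibration is good to about 2 mm. A picture is of the moment at which its call begins. camera_info takes no time and is no camera call.
- r.job_done(): hands the job in, once; it reports no verdict.
The state is a dict: "clock": time; "qpos": joint angles; "qd": joint speeds; "tau": joint torques, N m; "tool_pos": TCP position; "tool_rot": TCP orientation; "wrist_force": force on the tool from outside, world axes, zero at the start; "ft_torque": the same for the moment, N m; "finger_gap": finger opening in m.
Only numpy, scipy, OpenCV 4.12 (cv2) and the standard library are available. Lean on these libraries where they do the work, as an engineer would, in place of code of your own. Each camera call takes 0.05 s, during which the arm holds its last target.

TASK

Put the two tapered white cups away in the leaning cup rest: nest one in the rest's metal well and the other one in that cup. Each must be turned so that the nubs under its collar drop into the notched rim below and the collar sits flat on that rim; then press the stack gently, without ramming it, down along its lean until the well's slide is on its stop. Let go, and leave the straight-sided pot and the other things on the bench where they are.

Things in the scene. Friction and masses are not known exactly. Their poses are not given: they have to be found in the camera images.
- cup_a: Loose white cup, 80 mm tall, about 80 g, upright. Lower body tapers from 36 mm diameter at the foot to 50 mm at 50 mm height; from 50 to 80 mm a plain collar of 60 mm diameter (grip here), its underside a flat shoulder. Below the shoulder 4 nubs (at +x, +y, -x, -y; 4 mm wide, 5 mm tall, just inside the collar's edge). Origin: centre of underside; z axis out of the mouth.
- cup_b: A second cup identical to cup_a, with the same origin and axes. Either cup may go in first.
- cup_a_seat (a point): Point on cup_a's axis 30 mm above its underside: where the other cup's origin lies when fully seated in cup_a (same axes as cup_a). Cavity 54 mm wide at the rim, 40 mm at 50 mm depth (about 2 mm play all round). The rim has 8 notches, 11 mm wide, 6 mm deep, every 45 degrees from +x. With nubs in notches the shoulder rests on the rim; otherwise the cup stands 5 mm proud.
- cup_b_seat (a point): The same point of cup_b, 30 mm above its underside.
- well_mouth (a point): Centre of the mouth (rim plane) of the metal well of the leaning rest; z axis out of the mouth along the lean, up and roughly towards the robot. Cavity and 60 mm rim like a cup's, with 8 such notches every 45 degrees, but their turn about the axis differs each time and is not reported: find it by feel or by eye. They do not turn in use. An 80 mm flange lies 16 mm below the rim.
- well_seat (a point): Point on the well's axis 50 mm below its mouth: where the origin of a cup lies when the cup is fully seated in the well (same axes as well_mouth).
- cup_well (a joint): The well's slide along its axis, in m: 0 down on its stop (flange on the sleeve), up to 0.020 raised. Starts raised by 10 to 19 mm. Stiff friction, no spring: about 7 N pushes it, and it stays where it is left (it may be pushed at any time). well_mouth and well_seat move with it.
- cradle (a joint): Lean of sleeve and well from vertical in rad, 0.42 to 0.68; clamped, does not move in use. The rest: grey base plate 140 x 160 x 14 mm fixed to the bench, two cheeks up to 118 mm, and between them, turned about a point 95 mm up, the black 80 mm sleeve in which the well slides along its own axis.
- straight_pot: White straight-sided pot without a shoulder, 58 mm diameter, 72 mm tall, loose, stands among the cups; it does not fit and is to be left. Origin: centre of the underside.
- dropper_bottle: Amber bottle, 36 mm diameter, 85 mm tall, to be left. Origin: centre of the underside.
- wash_jar: Clear jar with black lid, 52 mm diameter, 70 mm tall, to be left. Origin: centre of the underside.
- dish: White or clear round covered dish, 60 mm diameter, 16 mm tall, lying beyond the cups, to be left. Origin: centre of the underside.
- slide_box: Grey slide box 87 x 36 x 32 mm, to be left. Origin: centre of the underside.
- driver: Screwdriver, 150 mm long, black handle, lying on the robot's side of the cups, to be left. Origin: about the middle of it, on the bench.
- lens_cap: Black lens cap, 34 mm diameter, 14 mm tall, far left, to be left. Origin: centre of the underside.
Mind the look-alikes: they are no part of the job. Leave any orange or pink look-alike of the cup_b alone. Of the things that look like the part that bears well_mouth, the larger one is meant.

How it is judged:
By the outcome, as a careful person would: the job done as asked, in the order asked, and still so for the second after the job is handed in, with the robot touching nothing.
It also fails if it takes over 72 s, if anything falls off the work surface, if the arm or the gripper's body presses on something with over 40 N, if the wrist force passes 120 N, or if a joint passes its speed limit or range.

## Working session

There is one attempt and no reset: what is moved stays moved. The work goes in short steps, Python scripts to look and compute and a tool call to move; the robot and the scene stay as the last step left them, time stands still between calls to the robot, and variables do not carry over. Pictures are saved under pics/ and viewed, and the job is handed in when it is done.

Besides the shell and the picture viewer there is one more tool, called after "Request:" as name([rows], argument=value, ...), one row to a line, values as JSON. drive_tool: Moves the arm, as the interface text tells. Its arguments: {"type":"object","properties":{"targets":{"type":"array","items":{"type":"array","items":{"type":"number"}}}},"required":["targets"]}

```bash
ls -la; mkdir -p pics; python3 - <<'E'
from workcell import r
import cv2
for n in("scene","top"):
    print(n,r.camera_info(n)); cv2.imwrite(f"pics/{n}0.png",cv2.cvtColor(r.grab_frame(n),cv2.COLOR_RGB2BGR))
print(r.state(), r.grip_point_offset)
E
```

```text
total 12
drwxr-xr-x  3 agent agent 4096 Dec  7 15:53 .
drwxr-xr-x 23 root  root  4096 Dec  7 15:53 ..
drwxr-xr-x  2 agent agent 4096 Dec  7 15:53 pics
scene {'K': array([[466.13804329,   0.        , 267.11006883],
       [  0.        , 466.13804329, 188.68917442],
       [  0.        ,   0.        ,   1.        ]]), 'position': array([ 1.01589149, -0.53732414,  1.03971951]), 'orientation': array([-140.62976716,   -0.54893366,   40.71531461])}
top {'K': array([[421.05691183,   0.        , 259.7070619 ],
       [  0.        , 421.05691183, 189.71522525],
       [  0.        ,   0.        ,   1.        ]]), 'position': array([0.32969642, 0.0501719 , 1.39675416]), 'orientation': array([-171.67174928,    0.58053539,  -89.6040461 ])}
{'clock': 0.1, 'qpos': array([ 7.33956566e+01,  7.23857775e+00, -2.32112646e+00,  8.05223145e+01,
       -8.02289667e-05,  8.99979927e+01]), 'qd': array([-0.0136426 , -0.10284404,  0.13467408, -0.08950306, -0.02219638,
        0.16990276]), 'tau': array([ 1.44572823e-05, -4.36900127e+01,  3.53607059e+01,  1.36460492e-02,
        1.70736155e-05, -1.12792685e-05]), 'tool_pos': array([0.14992197, 0.50276259, 0.23059527]), 'tool_rot': array([ -89.94596186,   89.91798122, -106.54829788]), 'wrist_force': array([-0.52933183, -0.64212625,  0.34084332]), 'ft_torque': array([-0.03608032, -0.01472461, -0.01609717]), 'finger_gap': 0.08556333634557395} 0.0187
```

View pics/scene0.png

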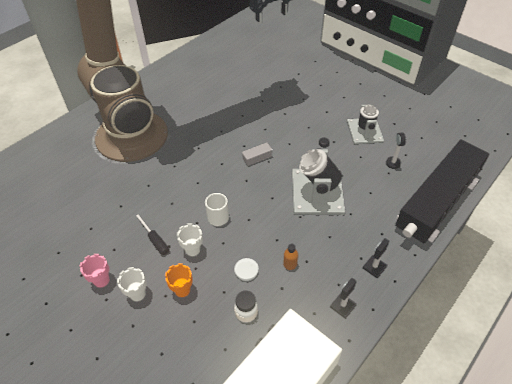

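View pics/top0.png

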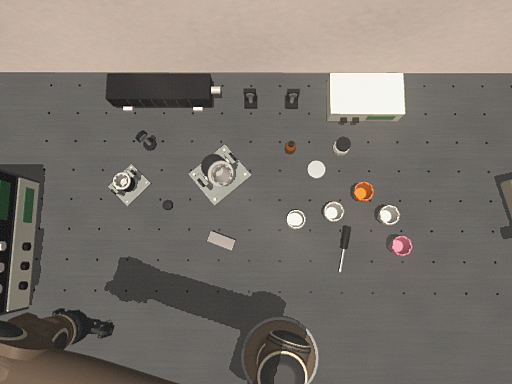

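Scene: white notched cups are at scene (190,240) and (133,285), top (333,211) and (389,215). The pot is at scene (217,210), top (296,219). The look-alikes are orange at (180,281) and pink at (96,271). The large rest is at scene (318,180), top (220,174), and the small decoy rest is at scene (367,120), top (128,185). Next I'll take close crops.

```bash
cat > h.py <<'E'
import numpy as np, cv2
from scipy.spatial.transform import Rotation as R
from workcell import r
C={n:r.camera_info(n) for n in("scene","top")}
def rot(rpy): return R.from_euler('xyz',rpy,degrees=True)
def ray(n,uv):
    c=C[n]; d=np.linalg.inv(c["K"])@np.array([uv[0],uv[1],1.]); d=rot(c["orientation"]).apply(d)
    return c["position"],d/np.linalg.norm(d)
def onz(n,uv,z):
    p,d=ray(n,uv); return p+d*(z-p[2])/d[2]
def proj(n,X):
    c=C[n]; q=rot(c["orientation"]).inv().apply(np.atleast_2d(X)-c["position"]); q=q@c["K"].T; return q[:,:2]/q[:,2:]
def tri(u1,u2):
    p,d=ray("scene",u1); q,e=ray("top",u2)
    A=np.stack([d,-e],1); s=np.linalg.lstsq(A,q-p,rcond=None)[0]
    a=p+d*s[0]; b=q+e*s[1]; return (a+b)/2,np.linalg.norm(a-b)
def grab(n,fn=None):
    im=cv2.cvtColor(r.grab_frame(n),cv2.COLOR_RGB2BGR)
    if fn: cv2.imwrite("pics/"+fn,im)
    return im
def crop(im,u0,v0,u1,v1,s,fn):
    cv2.imwrite("pics/"+fn,cv2.resize(im[v0:v1,u0:u1],None,fx=s,fy=s,interpolation=cv2.INTER_CUBIC))
E
python3 - <<'E'
from h import *
s=cv2.imread("pics/scene0.png");t=cv2.imread("pics/top0.png")
crop(s,80,190,240,310,5,"c1.png"); crop(s,285,135,355,215,7,"c2.png")
crop(t,280,170,420,260,5,"c3.png"); crop(t,180,140,260,210,7,"c4.png")
E
```

```text
(no output)
```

View pics/c1.png

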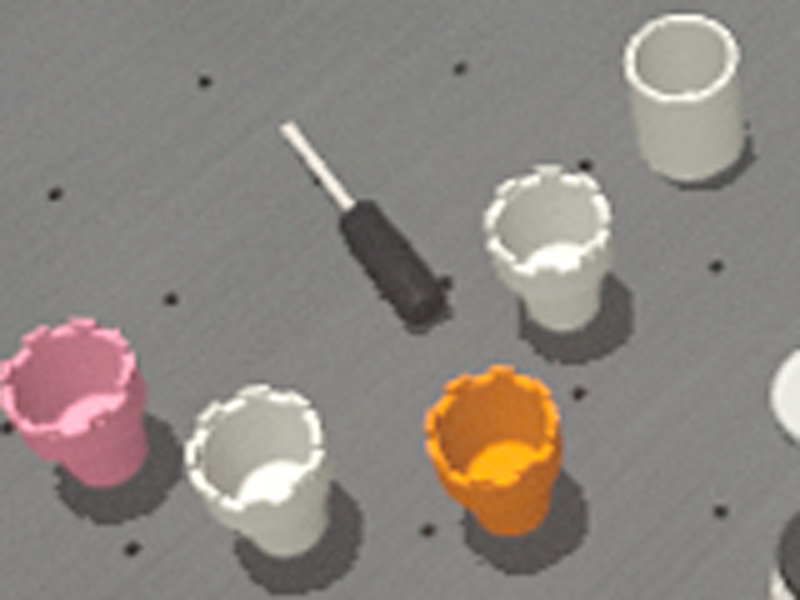

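View pics/c2.png

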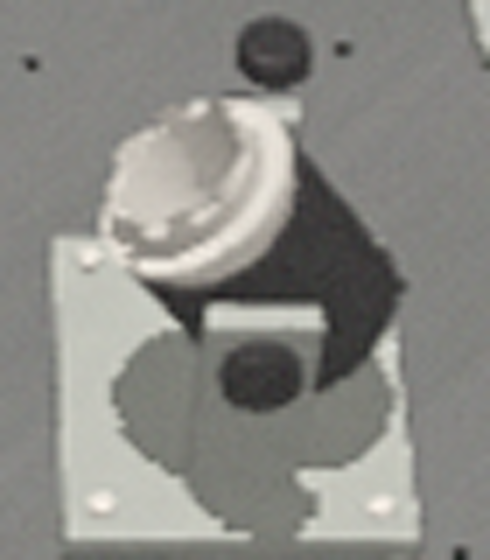

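View pics/c3.png

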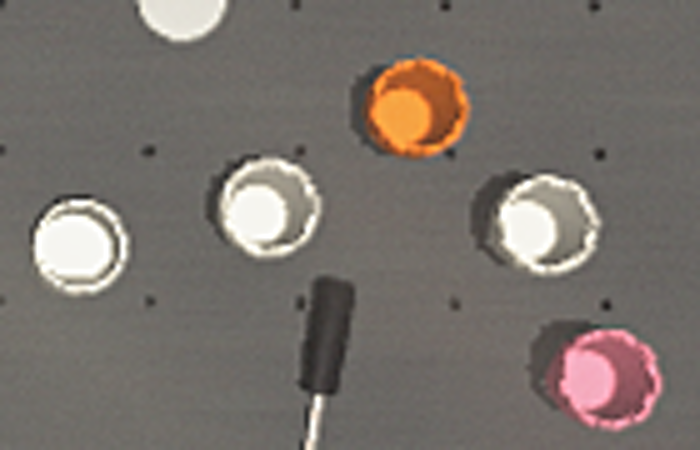

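View pics/c4.png

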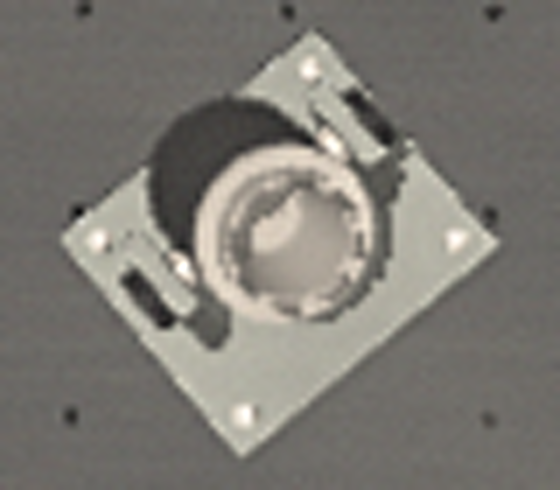

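```bash
python3 - <<'E'
from h import *
s=cv2.imread("pics/scene0.png");t=cv2.imread("pics/top0.png")
def X(im,u,v,h,sc=14): return cv2.resize(im[v-h:v+h,u-h:u+h],None,fx=sc,fy=sc,interpolation=cv2.INTER_CUBIC)
a=np.hstack([X(t,333,211,14),X(t,389,215,14)]); b=np.hstack([X(s,190,238,14),X(s,131,283,14)])
cv2.imwrite("pics/d1.png",a);cv2.imwrite("pics/d2.png",b)
for n,z in((("A"),.08),):
    print(onz("top",(333.5,211),.08),onz("scene",(189.5,235),.08)); print(onz("top",(389,214.5),.08),onz("scene",(131,280),.08))
print("pot",onz("top",(296,219),.072))
k=[(310,30),(500,240),(240,455),(60,240)]
P=np.array([onz("top",((x+.5)/7-.5+180,(y+.5)/7-.5+140),.014) for x,y in k]);print(P)
print([np.linalg.norm(P[i]-P[i-1]) for i in range(4)],P.mean(0))
E
```

```text
[ 0.45624891 -0.16674453  0.08      ] [ 0.46158836 -0.17159625  0.08      ]
[ 0.44630741 -0.33962242  0.08      ] [ 0.45099822 -0.34415664  0.08      ]
pot [ 0.43107179 -0.04985955  0.072     ]
[[0.6878273  0.18769461 0.014     ]
 [0.58536759 0.09501892 0.014     ]
 [0.4815671  0.21681432 0.014     ]
 [0.58430905 0.30523073 0.014     ]]
[np.float64(0.15662301246415997), np.float64(0.13815489858439509), np.float64(0.1600270599558238), np.float64(0.13554840328435366)] [0.58476776 0.20118964 0.014     ]
```

View pics/d1.png

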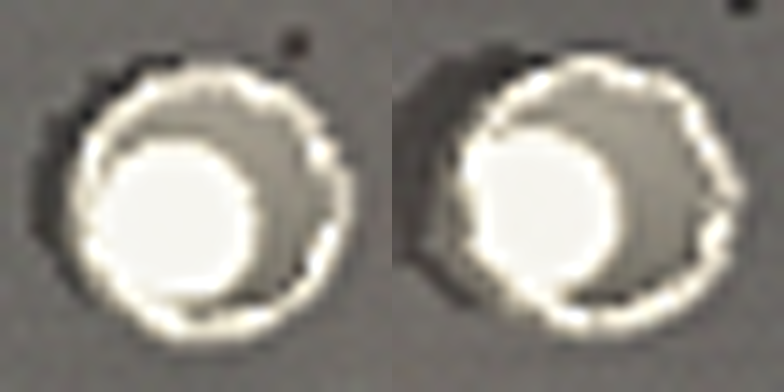

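View pics/d2.png

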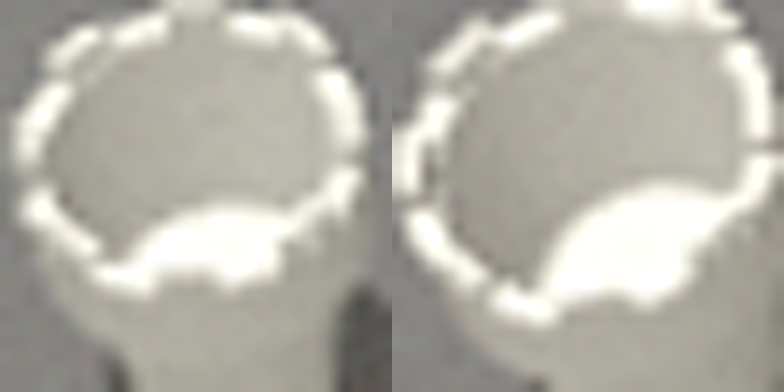

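```bash
cat >> h.py <<'E'
def ring(n,im,c,ax,r,N=360,x=None):
    """intensity round a circle of centre c, normal ax, radius r; angle from x-direction"""
    ax=np.array(ax)/np.linalg.norm(ax); x=np.array([1.,0,0]) if x is None else np.array(x)
    x=x-ax*(x@ax); x/=np.linalg.norm(x); y=np.cross(ax,x)
    th=np.radians(np.arange(N)*360/N)
    P=np.array(c)+r*(np.outer(np.cos(th),x)+np.outer(np.sin(th),y))
    uv=proj(n,P).astype(np.float32)
    g=cv2.cvtColor(im,cv2.COLOR_BGR2GRAY)
    return cv2.remap(g,uv[:,0].reshape(-1,1),uv[:,1].reshape(-1,1),cv2.INTER_LINEAR).ravel().astype(float),uv
E
python3 - <<'E'
from h import *
s=cv2.imread("pics/scene0.png");t=cv2.imread("pics/top0.png")
for sc,tp in(((189.1,234.0),(333.9,211.0)),):
    print(tri(sc,tp), onz("scene",sc,.08),onz("top",tp,.08))
# centre refine: contour-based, rim circle
def band(im,n,u,v,h):
    sub=im[v-h:v+h,u-h:u+h]; hsv=cv2.cvtColor(sub,cv2.COLOR_BGR2HSV)
    m=((hsv[...,2]>205)).astype(np.uint8)
    ys,xs=np.nonzero(m); pts=np.stack([xs+u-h,ys+v-h],1).astype(np.float32)
    W=np.array([onz(n,p,.08)[:2] for p in pts]); return W
def fit(W,c):
    for it in range(12):
        d=np.linalg.norm(W-c,axis=1); k=abs(d-.0285)<.006
        A=np.c_[2*W[k],np.ones(k.sum())]; q=np.linalg.lstsq(A,(W[k]**2).sum(1),rcond=None)[0]; c=q[:2]
    return c,np.sqrt(q[2]+c@c),k.sum()
for name,(us,ut,c) in dict(c1=((190,236),(333,211),(.458,-.169)),c2=((131,282),(389,215),(.449,-.342))).items():
    for n,im,uv in(("scene",s,us),("top",t,ut)):
        W=band(im,n,*uv,17); c_,R_,k=fit(W,np.array(c)); 
        P=np.r_[c_,.08]; 
        out=[]
        for rr in (.0275,.0285,.0295):
            g,_=ring(n,im,P,[0,0,1],rr); F=np.fft.fft(g-g.mean()); out.append((round(np.degrees(np.angle(F[8].conj()))/8,1),round(abs(F[8])/360,1)))
        print(name,n,c_,R_,k,"land phase(mod45) amp",out)
E
```

```text
(array([ 0.45656068, -0.16869649,  0.07621844]), np.float64(0.0001902858511361547)) [ 0.45869268 -0.17021428  0.08      ] [ 0.45625634 -0.16799511  0.08      ]
c1 scene [ 0.45728269 -0.1696625 ] 0.027839757685260924 123 land phase(mod45) amp [(np.float64(-21.3), np.float64(4.7)), (np.float64(-20.7), np.float64(3.0)), (np.float64(-13.2), np.float64(0.8))]
c1 top [ 0.45658113 -0.16792119] 0.027455610884988473 86 land phase(mod45) amp [(np.float64(20.6), np.float64(3.9)), (np.float64(20.0), np.float64(1.0)), (np.float64(18.6), np.float64(1.7))]
c2 scene [ 0.4474918  -0.34313297] 0.027659413196759956 150 land phase(mod45) amp [(np.float64(-12.6), np.float64(2.4)), (np.float64(-4.1), np.float64(1.8)), (np.float64(-1.7), np.float64(2.2))]
c2 top [ 0.44706684 -0.3411638 ] 0.02732434907841233 88 land phase(mod45) amp [(np.float64(-18.1), np.float64(4.0)), (np.float64(-16.1), np.float64(1.6)), (np.float64(-2.1), np.float64(2.2))]
```

```bash
cat >> h.py <<'E'
def unroll(n,im,c,ax,rs,x=None):
    return np.array([ring(n,im,c,ax,rr,360,x)[0] for rr in rs])
def strips(L,fn,h=120):
    out=[]
    for S in L:
        I=cv2.resize(S.astype(np.uint8),(792,h),interpolation=cv2.INTER_LINEAR); I=cv2.cvtColor(I,cv2.COLOR_GRAY2BGR)
        for d in range(0,360,45): cv2.line(I,(int(d*2.2),0),(int(d*2.2),8),(0,0,255),2)
        out.append(I); out.append(np.zeros((6,792,3),np.uint8))
    cv2.imwrite("pics/"+fn,np.vstack(out))
E
python3 - <<'E'
from h import *
s=cv2.imread("pics/scene0.png");t=cv2.imread("pics/top0.png")
rs=np.linspace(.034,.022,60)
strips([unroll("scene",s,[.4573,-.1697,.08],[0,0,1],rs),unroll("top",t,[.4566,-.168,.08],[0,0,1],rs),unroll("scene",s,[.4475,-.3431,.08],[0,0,1],rs),unroll("top",t,[.447,-.3412,.08],[0,0,1],rs)],"u1.png")
E
```

```text
(no output)
```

View pics/u1.png

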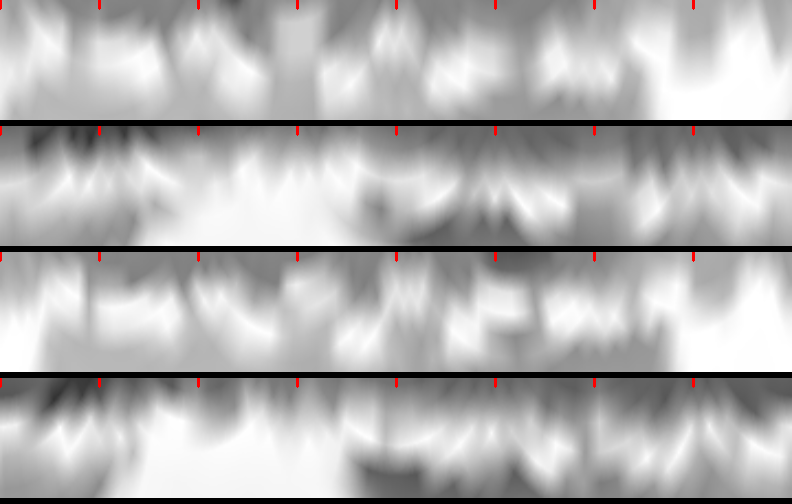

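```bash
python3 - <<'E'
from h import *
s=cv2.imread("pics/scene0.png");t=cv2.imread("pics/top0.png")
def X(im,u,v,h,sc=14): return cv2.resize(im[v-h:v+h,u-h:u+h],None,fx=sc,fy=sc,interpolation=cv2.INTER_CUBIC)
a=np.hstack([X(s,314,163,14),X(t,221,173,14)])
cv2.imwrite("pics/e1.png",cv2.LUT(a,np.clip((np.arange(256)-90)*1.6,0,255).astype(np.uint8)))
E
```

```text
(no output)
```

View pics/e1.png

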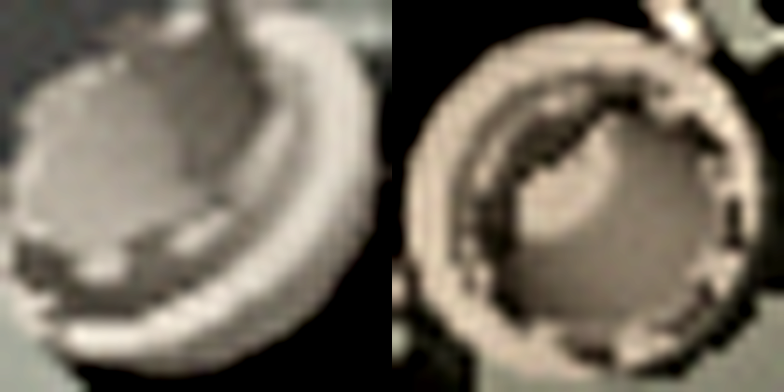

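```bash
python3 - <<'E'
from h import *
s=cv2.imread("pics/scene0.png");t=cv2.imread("pics/top0.png")
# plate corners refined incl scene
T=[((x+.5)/7-.5+180,(y+.5)/7-.5+140) for x,y in [(310,30),(500,240),(240,455),(60,240)]]
S=[((x+.5)/7-.5+285,(y+.5)/7-.5+135) for x,y in [(420,538),(65,540),(52,238)]]
for p in S: print("scene corner",onz("scene",p,.014))
P=np.array([onz("top",p,.014) for p in T]);print(P)
piv=P.mean(0)*[1,1,0]+[0,0,.095]
e=(P[0]-P[3])+(P[1]-P[2]); e/=np.linalg.norm(e); a=np.array([e[1],-e[0],0]); 
if a@(-piv)<0:a=-a
print("az",np.degrees(np.arctan2(a[1],a[0])),a)
def onpl(n,uv):
    p,d=ray(n,uv); k=((piv-p)@e)/(d@e); X=p+k*d; w=X-piv; return w@a,w[2]
c=lambda x,y:((x+.5)/7-.5+285,(y+.5)/7-.5+135)
q1=np.array(onpl("scene",c(300,150)));q2=np.array(onpl("scene",c(400,285)));d=q1-q2;print("sleeve edge lean",np.arctan2(d[0],d[1]),q1,q2)
g=lambda x,y:((x+.5)/14-.5+300,(y+.5)/14-.5+149)
for m in((145,145),(140,140),(150,150)): 
    q=np.array(onpl("scene",g(*m)));print("mouth",m,q,np.arctan2(*q),np.hypot(*q))
m=(221.6,174.6); sc=g(145,145); print(tri(sc,m)); print("top mouth at z.18",onz("top",m,.18),onz("top",m,.19))
print(piv)
E
```

```text
scene corner [0.68686268 0.18574668 0.014     ]
scene corner [0.58262184 0.09344766 0.014     ]
scene corner [0.47951855 0.21368198 0.014     ]
[[0.6878273  0.18769461 0.014     ]
 [0.58536759 0.09501892 0.014     ]
 [0.4815671  0.21681432 0.014     ]
 [0.58430905 0.30523073 0.014     ]]
az -139.09955201045318 [-0.75584835 -0.65474672  0.        ]
sleeve edge lean 0.5567041583565797 [-0.01161709  0.05634713] [-0.05934917 -0.02034722]
mouth (145, 145) [0.03345941 0.04498424] 0.6395231730678322 0.05606347762589855
mouth (140, 140) [0.03451217 0.04635474] 0.6399866965442316 0.057791448847320764
mouth (150, 150) [0.03240481 0.04361135] 0.6390292816252272 0.054332508890343904
(array([0.55927215, 0.18006618, 0.13927618]), np.float64(0.0005179832027167426))
top mouth at z.18 [0.55202042 0.17603796 0.18      ] [0.55019323 0.17500352 0.19      ]
[0.58476776 0.20118964 0.095     ]
```

```bash
cat >> h.py <<'E'
piv=np.array([.584,.200,.095]); az=np.radians(-139.1); A=np.array([np.cos(az),np.sin(az),0])
def axis(th): return np.sin(th)*A+np.cos(th)*np.array([0,0,1.])
def overlay(n,im,cs,u,v,h,sc=14):
    I=cv2.resize(im[v-h:v+h,u-h:u+h],None,fx=sc,fy=sc,interpolation=cv2.INTER_CUBIC)
    for (c,ax,rr,col) in cs:
        uv=ring(n,im,c,ax,rr)[1]; p=((uv-[u-h,v-h]+.5)*sc).astype(int); cv2.polylines(I,[p.reshape(-1,1,2)],True,col,1)
    return I
E
python3 - <<'E'
from h import *
s=cv2.imread("pics/scene0.png");t=cv2.imread("pics/top0.png")
ax=axis(.557); cs=[]
for L,col in((.056,(0,0,255)),(.062,(0,255,0))):
    cs+=[(piv+L*ax,ax,.03,col),(piv+(L-.016)*ax,ax,.04,col)]
cv2.imwrite("pics/o1.png",np.hstack([overlay("scene",s,cs,314,163,14),overlay("top",t,cs,221,173,14)]))
E
```

```text
(no output)
```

View pics/o1.png

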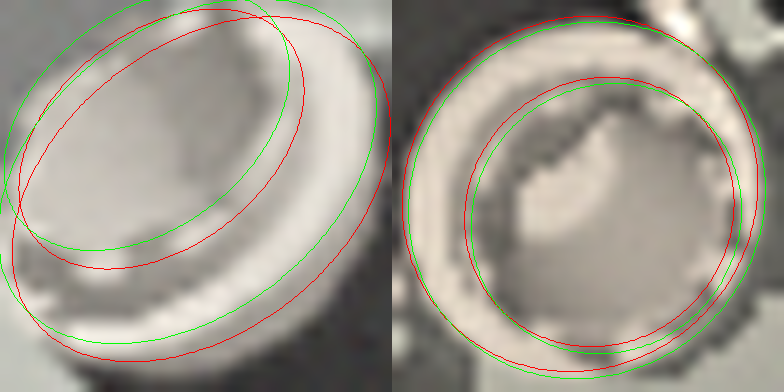

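```bash
cat >> h.py <<'E'
def pose():
    s=r.state(); return np.array(s["tool_pos"]),rot(s["tool_rot"]),s
def plan(p1,R1):
    """shift (tool axes, /0.6) and turn (rotvec tool axes /45) to reach target"""
    p,Rm,s=pose(); d=Rm.inv().apply(np.array(p1)-p); w=np.degrees((Rm.inv()*R1).as_rotvec())
    print("shift/0.6",np.round(d/.6,4),"mm",np.round(d*1e3,1)," turn/45",np.round(w/45,3),"deg",np.round(w,1))
def toolR(ax,y):
    """tool x along ax, jaw y near y"""
    x=np.array(ax)/np.linalg.norm(ax); y=np.array(y)-x*(x@np.array(y)); y/=np.linalg.norm(y)
    return R.from_matrix(np.stack([x,y,np.cross(x,y)],1))
E
python3 - <<'E'
from h import *
p,Rm,s=pose(); print(p,Rm.as_matrix().round(3),s["qpos"].round(1))
ax=axis(.57); M=piv+.0575*ax; print("mouth",M,"axis",ax, "e",[-A[1],A[0]])
E
```

```text
[0.14992197 0.50276259 0.23059527] [[-0.     0.286  0.958]
 [-0.001  0.958 -0.286]
 [-1.    -0.001  0.   ]] [73.4  7.2 -2.3 80.5 -0.  90. ]
mouth [0.56054674 0.17968415 0.14340931] axis [-0.40788276 -0.35331913  0.84190098] e [np.float64(0.6547408137173398), np.float64(-0.7558534691676395)]
```

Request:
drive_tool([
  [-1,0,-0.006,0.069,0.104,0,0],
  [-1,0,-0.006,0.069,0.104,0,0],
  [-1,0,-0.006,0.069,0.104,0,0],
  [-1,0,-0.006,0.069,0.104,0,0],
  [-1,0,-0.006,0.069,0.104,0,0],
  [-1,0,-0.006,0.069,0.104,0,0],
  [-1,0,-0.006,0.069,0.104,0,0],
  [-1,0,-0.006,0.069,0.104,0,0],
  [-1,0,-0.006,0.069,0.104,0,0],
  [-1,0,-0.006,0.069,0.104,0,0],
])

```text
clock: 1.1
tool_pos: [0.4481, 0.2278, 0.2308]
tool_rot: [-85.9, 90.0, -149.5]
wrist_force: [-0.8, 0.4, 0.2]
finger_gap: 0.0854
```

Request:
drive_tool([
  [-1,0,-0.006,0.069,0.104,0,0],
  [-1,0,-0.006,0.069,0.104,0,0],
  [-1,0,-0.006,0.069,0.104,0,0],
  [-1,0,-0.006,0.069,0.104,0,0],
  [-1,0,-0.006,0.069,0.104,0,0],
  [-1,0,-0.006,0.069,0.104,0,0],
  [-1,0,-0.006,0.069,0.104,0,0],
  [-1,0,-0.006,0.069,0.104,0,0],
  [-1,0,-0.006,0.069,0.104,0,0],
  [-1,0,0,0,0,0,0],
])

```text
clock: 2.1
tool_pos: [0.4645, -0.1397, 0.2309]
tool_rot: [-37.6, 89.9, -143.5]
wrist_force: [-0.2, 0.3, 0.1]
finger_gap: 0.0855
```

```bash
python3 - <<'E'
from h import *
p,Rm,s=pose(); print(p,Rm.as_matrix().round(3),s["qpos"].round(1),s["clock"])
plan([.457,-.169,.16],toolR([0,0,-1],[.938,-.347,0]))
plan([.457,-.169,.046],toolR([0,0,-1],[.938,-.347,0]))
E
```

```text
[ 0.46452204 -0.13965709  0.23087455] [[-0.001  0.962 -0.275]
 [-0.001 -0.275 -0.962]
 [-1.    -0.001  0.001]] [-16.7   2.9  -7.   80.1  -0.1  89.3] 2.1
shift/0.6 [0.1182 0.0015 0.0503] mm [70.9  0.9 30.2]  turn/45 [0.097 0.002 0.001] deg [4.4 0.1 0.1]
shift/0.6 [0.3082 0.0017 0.0501] mm [184.9   1.   30.1]  turn/45 [0.097 0.002 0.001] deg [4.4 0.1 0.1]
```

Request:
drive_tool([
  [-1,0,0.002,0.05,0.097,0,0],
  [-1,0.06,0,0,0,0,0],
  [-1,0.06,0,0,0,0,0],
  [-1,0.06,0,0,0,0,0],
  [-1,0,0,0,0,0,0],
])

```text
clock: 2.6
tool_pos: [0.4559, -0.1635, 0.1185]
tool_rot: [-91.4, 89.5, 158.7]
wrist_force: [-0.5, -0.1, 0.5]
finger_gap: 0.0855
```

```bash
python3 - <<'E'
from h import *
p,Rm,s=pose(); print(p,s["clock"])
plan([.457,-.169,.045],toolR([0,0,-1],[.938,-.347,0]))
t=grab("top","t2.png"); s=grab("scene","s2.png")
def X(im,u,v,h,sc=10): return cv2.resize(im[v-h:v+h,u-h:u+h],None,fx=sc,fy=sc,interpolation=cv2.INTER_CUBIC)
cv2.imwrite("pics/x2.png",np.hstack([X(s,190,225,19),X(t,333,211,19)]))
E
```

```text
[ 0.45586977 -0.16352537  0.11854675] 2.6
shift/0.6 [0.1225 0.006  0.008 ] mm [73.5  3.6  4.8]  turn/45 [ 0.01  -0.     0.012] deg [ 0.5 -0.   0.5]
```

View pics/x2.png

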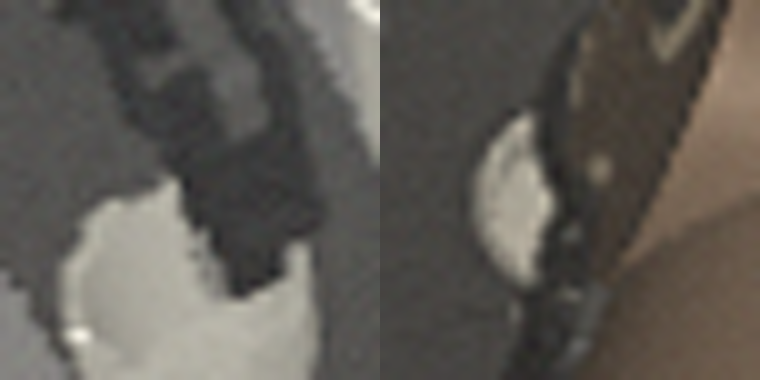

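Request:
drive_tool([
  [-1,0,0.006,0.008,0.01,0,0.012],
  [-1,0.03,0,0,0,0,0],
  [-1,0.03,0,0,0,0,0],
  [-1,0.03,0,0,0,0,0],
  [-1,0.03,0,0,0,0,0],
  [-1,0,0,0,0,0,0],
])

```text
clock: 3.3
tool_pos: [0.4615, -0.1713, 0.0512]
tool_rot: [89.9, 89.5, -20.4]
wrist_force: [0.1, 0.0, 0.2]
finger_gap: 0.0853
```

```bash
python3 - <<'E'
from h import *
p,Rm,s=pose(); print(p,s["clock"],s["wrist_force"])
plan([.457,-.169,.045],toolR([0,0,-1],[.938,-.347,0]))
t=grab("top","t3.png"); s=grab("scene","s3.png")
def X(im,u,v,h,sc=10): return cv2.resize(im[v-h:v+h,u-h:u+h],None,fx=sc,fy=sc,interpolation=cv2.INTER_CUBIC)
cv2.imwrite("pics/x3.png",np.hstack([X(s,190,230,19),X(t,333,211,19)]))
E
```

```text
[ 0.46149737 -0.17130593  0.05121555] 3.3 [0.11864427 0.00035563 0.22248966]
shift/0.6 [ 0.0103 -0.0085 -0.001 ] mm [ 6.2 -5.1 -0.6]  turn/45 [-0.001  0.    -0.012] deg [-0.   0.  -0.5]
```

View pics/x3.png

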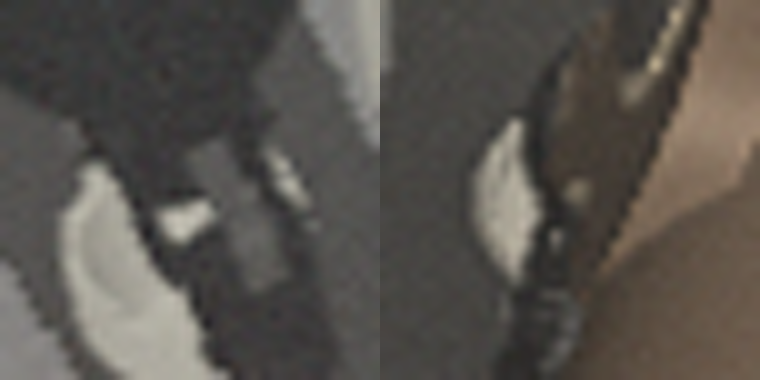

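Request:
drive_tool([
  [-1,0.01,-0.0085,0,0,0,-0.012],
  [-1,0,0,0,0,0,0],
  [-1,0,0,0,0,0,0],
])

```text
clock: 3.7
tool_pos: [0.4569, -0.1695, 0.0458]
tool_rot: [94.3, 90.0, -16.1]
wrist_force: [-0.3, 0.1, -0.4]
finger_gap: 0.0852
```

```bash
python3 - <<'E'
from h import *
p,Rm,s=pose(); print(p,s["clock"],s["wrist_force"])
plan([.457,-.169,.045],toolR([0,0,-1],[.938,-.347,0]))
E
```

```text
[ 0.45694615 -0.16949061  0.04577302] 3.7 [-0.29450105  0.10893414 -0.39325924]
shift/0.6 [ 0.0013 -0.0002 -0.0008] mm [ 0.8 -0.1 -0.5]  turn/45 [-0.001 -0.    -0.001] deg [-0. -0. -0.]
```

Request:
drive_tool([
  [0,0,0,0,0,0,0],
  [0.3,0,0,0,0,0,0],
  [1,0,0,0,0,0,0],
  [1,0,0,0,0,0,0],
  [1,0,0,0,0,0,0],
  [1,0,0,0,0,0,0],
])

```text
clock: 4.3
tool_pos: [0.4568, -0.1695, 0.0459]
tool_rot: [86.7, 90.0, -23.6]
wrist_force: [-1.4, 1.2, 5.6]
finger_gap: 0.0575
```

Request:
drive_tool([
  [1,-0.03,0,0,0,0,0],
  [1,-0.06,0,0,0,0,0],
  [1,-0.06,0,0,0,0,0],
  [1,-0.06,0,0,0,0,0],
  [1,-0.06,0,0,0,0,0],
  [1,-0.06,0,0,0,0,0],
  [1,0,0,0,0,0,0],
])

```text
clock: 5.0
tool_pos: [0.4586, -0.1701, 0.2482]
tool_rot: [90.2, 89.5, -20.1]
wrist_force: [0.5, -0.4, -0.8]
finger_gap: 0.0574
```

```bash
python3 - <<'E'
from h import *
p,Rm,s=pose(); print(p,s["clock"],s["wrist_force"],s["finger_gap"])
s=grab("scene","s4.png")
uv=proj("scene",[p])[0].astype(int);print(uv)
u,v=uv;crop(s,u-45,v-45,u+45,v+45,8,"x4.png")
E
```

```text
[ 0.45858792 -0.1701045   0.24822254] 5.0 [ 0.51252994 -0.43754906 -0.83702577] 0.05741516831091458
[179 190]
```

View pics/x4.png

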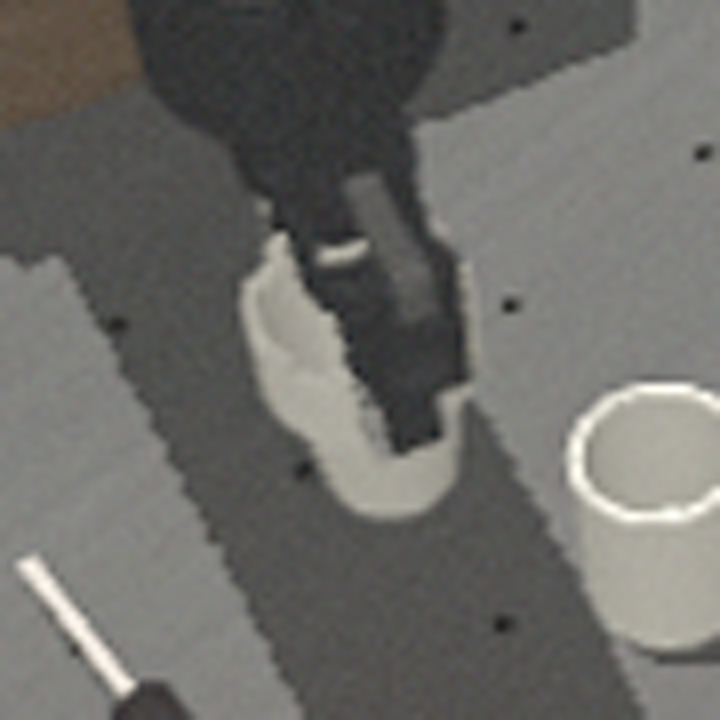

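Request:
drive_tool([
  [1,0,0.006,-0.062,-0.09,0,0],
  [1,0,0.008,-0.062,-0.09,0,0],
  [1,0,0.008,-0.062,-0.09,0,0],
  [1,0,0.008,-0.062,-0.09,0,0],
  [1,0,0.008,-0.062,-0.09,0,0],
  [1,0,0.008,-0.062,-0.09,0,0],
  [1,0,0.008,-0.062,-0.09,0,0],
  [1,0,0.008,-0.062,-0.09,0,0],
  [1,0,0,0,0,0,0],
  [1,0,0,0,0,0,0],
])

```text
clock: 6.05
tool_pos: [0.5242, 0.1195, 0.2417]
tool_rot: [-81.5, 89.9, -159.3]
wrist_force: [-1.0, -1.3, 0.7]
finger_gap: 0.0577
```

```bash
cat >> h.py <<'E'
AX=axis(.57); M=piv+.0575*AX; RT=toolR(-AX,[.95,.31,0])
E
python3 - <<'E'
from h import *
p,Rm,s=pose(); print(p,s["clock"],s["qpos"].round(1))
plan(M+.09*AX,RT); print(M+.09*AX)
E
```

```text
[0.5242096  0.11945475 0.24171417] 6.05 [12.8  8.7  0.8 82.2 -0.  90.7]
shift/0.6 [ 0.0375  0.0095 -0.0465] mm [ 22.5   5.7 -27.9]  turn/45 [-0.048  0.337  0.646] deg [-2.2 15.2 29.1]
[0.52383729 0.14788543 0.21918039]
```

Request:
drive_tool([
  [1,0,0.0,-0.0465,-0.01,0.067,0.129],
  [1,0,0,0,-0.01,0.067,0.129],
  [1,0,0,0,-0.01,0.067,0.129],
  [1,0,0,0,-0.01,0.067,0.129],
  [1,0,0,0,-0.008,0.069,0.13],
  [1,0,0,0,0,0,0],
  [1,0,0,0,0,0,0],
])

```text
clock: 6.75
tool_pos: [0.5185, 0.1446, 0.243]
tool_rot: [116.5, 57.3, 40.6]
wrist_force: [0.1, 0.5, -0.1]
finger_gap: 0.0578
```

```bash
python3 - <<'E'
from h import *
p,Rm,s=pose(); print(p,s["clock"],s["qpos"].round(1),s["wrist_force"])
plan(M+.07*AX,RT)
s=grab("scene","s5.png"); crop(s,260,90,360,190,7,"x5.png")
E
```

```text
[0.51846486 0.14463959 0.24300507] 6.75 [  5.9 -13.8 -28.4  47.6  17.9  86.2] [ 0.11538886  0.4926922  -0.08840554]
shift/0.6 [ 0.0723 -0.0107  0.0071] mm [43.4 -6.4  4.3]  turn/45 [-0.004  0.003 -0.002] deg [-0.2  0.1 -0.1]
```

View pics/x5.png

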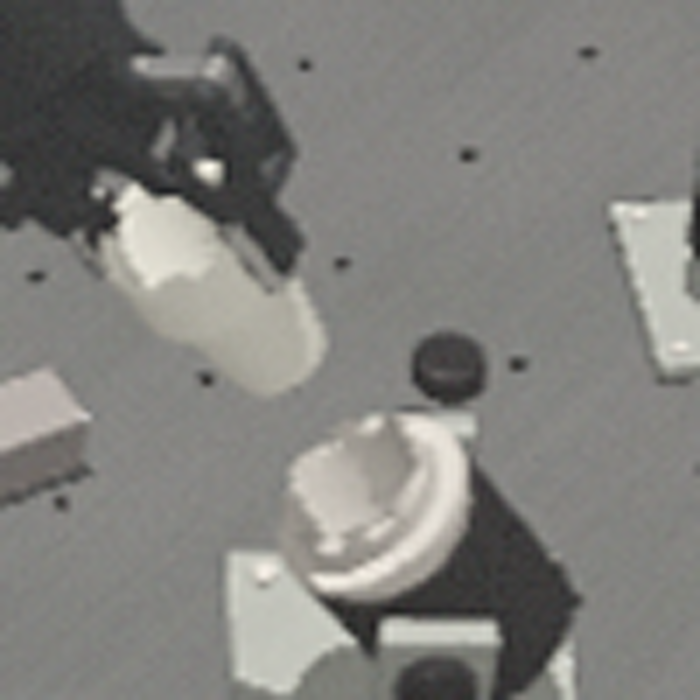

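Request:
drive_tool([
  [1,0,-0.011,0.007,0,0,0],
  [1,0.035,0,0,0,0,0],
  [1,0.035,0,0,0,0,0],
  [1,0,0,0,0,0,0],
  [1,0,0,0,0,0,0],
])

```text
clock: 7.3
tool_pos: [0.532, 0.1564, 0.2037]
tool_rot: [116.5, 57.3, 40.9]
wrist_force: [1.4, -0.2, 0.3]
finger_gap: 0.0576
```

```bash
python3 - <<'E'
from h import *
p,Rm,s=pose(); print(p,s["clock"],s["qpos"].round(1),s["wrist_force"])
plan(M+.05*AX,RT)
s=grab("scene","s6.png"); t=grab("top","t6.png")
X=cv2.resize(s[110:200,270:360],None,fx=4.4,fy=4.4,interpolation=cv2.INTER_CUBIC);Y=cv2.resize(t[130:220,175:265],None,fx=4.4,fy=4.4,interpolation=cv2.INTER_CUBIC)
cv2.imwrite("pics/x6.png",np.hstack([X,Y]))
E
```

```text
[0.53202851 0.15643479 0.20369559] 7.3 [  7.2 -11.5 -31.7  41.7  17.4  87.3] [ 1.42743931 -0.15512026  0.3338508 ]
shift/0.6 [ 0.0343 -0.0015  0.0028] mm [20.6 -0.9  1.7]  turn/45 [ 0.    -0.    -0.001] deg [ 0. -0. -0.]
```

View pics/x6.png

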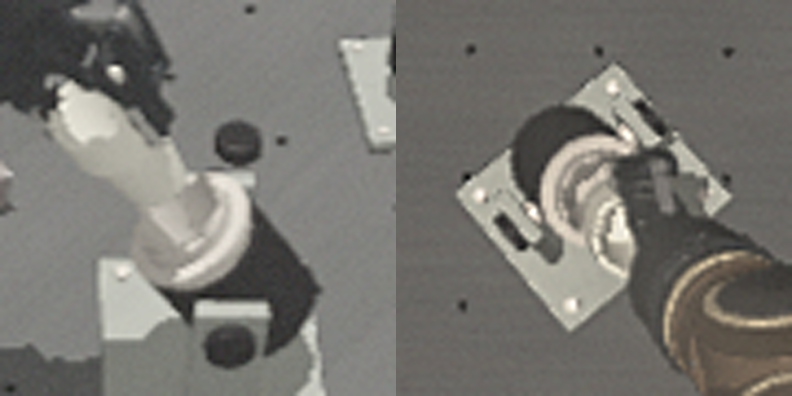

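Request:
drive_tool([
  [1,0.02,-0.001,0.003,0,0,0],
  [1,0.02,0,0,0,0,0],
  [1,0.015,0,0,0,0,0],
  [1,0,0,0,0,0,0],
])

```text
clock: 7.8
tool_pos: [0.5447, 0.1664, 0.173]
tool_rot: [116.6, 57.4, 40.9]
wrist_force: [-0.1, 0.1, -0.2]
finger_gap: 0.0573
```

```bash
cat >> h.py <<'E'
def rep(k=.0):
    p,Rm,s=pose(); w=p-M; f=Rm.inv().apply(s["wrist_force"]); tq=Rm.inv().apply(s["ft_torque"])
    print("t",s["clock"],"along",round(w@AX*1e3,1),"lat(tool y,z)",np.round(Rm.inv().apply(w)[1:]*1e3,1),"F tool",f.round(1),"T",tq.round(2),"j",s["qpos"].round(0)); plan(M+k*AX,RT)
E
python3 - <<'E'
from h import *
rep(0.005)
E
```

```text
t 7.8 along 36.1 lat(tool y,z) [-1.4  0.4] F tool [ 0.2 -0.1 -0. ] T [ 0.02 -0.28 -0.51] j [  8.  -9. -34.  37.  17.  88.]
shift/0.6 [ 0.0518  0.0024 -0.0006] mm [31.1  1.4 -0.4]  turn/45 [-0.001 -0.     0.001] deg [-0. -0.  0.]
```

Request:
drive_tool([
  [1,0.015,0.002,0,0,0,0],
  [1,0.015,0,0,0,0,0],
  [1,0,0,0,0,0,0],
])

```text
clock: 8.1
tool_pos: [0.5535, 0.1729, 0.1592]
tool_rot: [116.6, 57.3, 40.9]
wrist_force: [0.2, -0.4, -0.2]
finger_gap: 0.0579
```

Request:
drive_tool([
  [1,0.005,0,0,0,0,0],
  [1,0.005,0,0,0,0,0],
  [1,0,0,0,0,0,0],
])

```text
clock: 8.4
tool_pos: [0.5562, 0.1748, 0.1554]
tool_rot: [116.5, 57.2, 40.8]
wrist_force: [0.5, 0.1, -0.6]
finger_gap: 0.058
```

```bash
python3 - <<'E'
from h import *
rep(0.0)
s=grab("scene","s7.png"); t=grab("top","t7.png")
X=cv2.resize(s[110:200,270:360],None,fx=4.4,fy=4.4,interpolation=cv2.INTER_CUBIC);Y=cv2.resize(t[130:220,175:265],None,fx=4.4,fy=4.4,interpolation=cv2.INTER_CUBIC)
cv2.imwrite("pics/x7.png",np.hstack([X,Y]))
E
```

```text
t 8.4 along 13.6 lat(tool y,z) [1.3 0.3] F tool [0.7 0.1 0.1] T [ 0.01 -0.26 -0.54] j [  9.  -7. -35.  34.  16.  89.]
shift/0.6 [ 0.0227 -0.0022 -0.0005] mm [13.6 -1.3 -0.3]  turn/45 [-0.     0.    -0.003] deg [-0.   0.  -0.1]
```

View pics/x7.png

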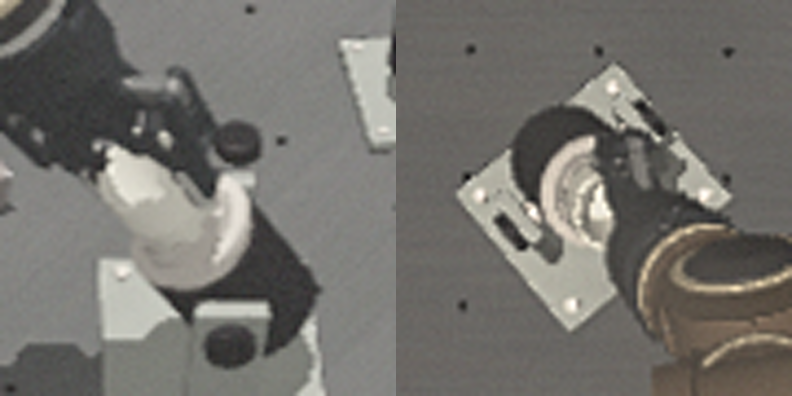

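Request:
drive_tool([
  [1,0.006,-0.001,0,0,0,0],
  [1,0.006,0,0,0,0,0],
  [1,0,0,0,0,0,0],
])

```text
clock: 8.8
tool_pos: [0.5585, 0.1773, 0.1486]
tool_rot: [116.5, 57.3, 40.8]
wrist_force: [-0.4, -0.2, -1.8]
finger_gap: 0.0577
```

Request:
drive_tool([
  [1,0.004,0,0,0,0,0],
  [1,0.0,0,0,0,0,0],
])

```text
clock: 9.0
tool_pos: [0.5596, 0.1781, 0.147]
tool_rot: [116.5, 57.2, 40.8]
wrist_force: [-0.4, -0.6, -0.5]
finger_gap: 0.0577
```

```bash
python3 - <<'E'
from h import *
rep(0.0)
E
```

```text
t 9.0 along 3.9 lat(tool y,z) [0.7 0.3] F tool [ 0.1 -0.7  0.5] T [ 0.01 -0.21 -0.55] j [ 10.  -7. -35.  33.  16.  89.]
shift/0.6 [ 0.0066 -0.0011 -0.0005] mm [ 3.9 -0.7 -0.3]  turn/45 [-0.     0.    -0.003] deg [-0.   0.  -0.1]
```

Request:
drive_tool([
  [1,0.003,0,0,0,0,0],
  [1,0.0,0,0,0,0,0],
])

```text
clock: 9.2
tool_pos: [0.5604, 0.1787, 0.1459]
tool_rot: [116.5, 57.2, 40.8]
wrist_force: [-1.9, -1.7, 1.1]
finger_gap: 0.0577
```

Request:
drive_tool([
  [1,0.003,0,0,0,0,0],
  [1,0.0,0,0,0,0,0],
])

```text
clock: 9.4
tool_pos: [0.5609, 0.1796, 0.1442]
tool_rot: [116.5, 57.2, 40.8]
wrist_force: [-2.2, 0.9, 0.4]
finger_gap: 0.0576
```

```bash
python3 - <<'E'
from h import *
rep(0.0)
E
```

```text
t 9.4 along 0.5 lat(tool y,z) [0.7 0.1] F tool [-0.9 -1.6 -1.6] T [-0.02  0.1  -0.78] j [ 10.  -6. -35.  32.  16.  90.]
shift/0.6 [ 0.0009 -0.0011 -0.0001] mm [ 0.5 -0.7 -0.1]  turn/45 [-0.    -0.001 -0.003] deg [-0.  -0.  -0.1]
```

Request:
drive_tool([
  [1,0.003,0,0,0,0,0],
  [1,0.0,0,0,0,0,0],
])

```text
clock: 9.6
tool_pos: [0.5614, 0.1804, 0.1424]
tool_rot: [116.6, 57.2, 40.9]
wrist_force: [-4.2, 1.0, 1.4]
finger_gap: 0.0578
```

```bash
python3 - <<'E'
from h import *
rep(0.0)
E
```

```text
t 9.6 along -1.5 lat(tool y,z) [ 0.4 -0.2] F tool [-2.6 -2.8 -2.5] T [-0.09  0.27 -1.14] j [ 10.  -6. -35.  32.  16.  90.]
shift/0.6 [-0.0024 -0.0007  0.0003] mm [-1.5 -0.4  0.2]  turn/45 [-0.    -0.001 -0.002] deg [-0.  -0.1 -0.1]
```

Request:
drive_tool([
  [1,0.003,0,0,0,0,0],
  [1,0.0,0,0,0,0,0],
])

```text
clock: 9.8
tool_pos: [0.5622, 0.181, 0.141]
tool_rot: [116.6, 57.2, 40.9]
wrist_force: [-5.1, 0.2, 2.0]
finger_gap: 0.0576
```

```bash
python3 - <<'E'
from h import *
rep(0.0)
E
```

```text
t 9.8 along -3.2 lat(tool y,z) [ 0.5 -0.1] F tool [-3.7 -3.4 -2.2] T [-0.1   0.37 -1.22] j [ 10.  -6. -35.  32.  16.  90.]
shift/0.6 [-0.0053 -0.0008  0.0002] mm [-3.2 -0.5  0.1]  turn/45 [-0.    -0.001 -0.002] deg [-0.  -0.  -0.1]
```

Request:
drive_tool([
  [1,0,-0.0025,-0.002,0,0,0],
  [1,0.0,0,0,0,0,0],
])

```text
clock: 10.0
tool_pos: [0.5614, 0.1813, 0.1412]
tool_rot: [116.4, 57.2, 40.6]
wrist_force: [-2.4, -1.0, 1.7]
finger_gap: 0.0578
```

```bash
python3 - <<'E'
from h import *
rep(0.0)
E
```

```text
t 10.0 along -2.8 lat(tool y,z) [-0.1 -0.7] F tool [-2.7 -1.4 -0.2] T [ 0.01 -0.17 -0.71] j [ 10.  -6. -36.  32.  16.  90.]
shift/0.6 [-0.0046  0.0001  0.0012] mm [-2.8  0.1  0.7]  turn/45 [-0.     0.001 -0.005] deg [-0.   0.1 -0.2]
```

Request:
drive_tool([
  [1,0.003,0,0,0,0,0],
  [1,0.0,0,0,0,0,0],
])

```text
clock: 10.2
tool_pos: [0.5621, 0.1821, 0.1396]
tool_rot: [116.4, 57.2, 40.7]
wrist_force: [-2.2, -1.9, 4.4]
finger_gap: 0.0576
```

```bash
python3 - <<'E'
from h import *
rep(0.0)
E
```

```text
t 10.2 along -4.7 lat(tool y,z) [-0.1 -0.8] F tool [-5.3 -0.1 -0. ] T [-0.04 -0.15 -0.62] j [ 10.  -6. -36.  31.  16.  90.]
shift/0.6 [-0.0078  0.0002  0.0014] mm [-4.7  0.1  0.8]  turn/45 [-0.     0.001 -0.004] deg [-0.   0.  -0.2]
```

Request:
drive_tool([
  [1,0.002,0,0,0,0,0],
  [1,0.0,0,0,0,0,0],
])

```text
clock: 10.4
tool_pos: [0.5626, 0.1825, 0.1386]
tool_rot: [116.4, 57.2, 40.7]
wrist_force: [-1.4, -1.6, 3.2]
finger_gap: 0.0575
```

```bash
python3 - <<'E'
from h import *
rep(0.0)
s=grab("scene","s8.png"); t=grab("top","t8.png")
X=cv2.resize(s[130:190,285:345],None,fx=6.6,fy=6.6,interpolation=cv2.INTER_CUBIC);Y=cv2.resize(t[145:205,190:250],None,fx=6.6,fy=6.6,interpolation=cv2.INTER_CUBIC)
cv2.imwrite("pics/x8.png",np.hstack([X,Y]))
E
```

```text
t 10.4 along -5.9 lat(tool y,z) [-0.2 -0.9] F tool [-3.8  0.1  0.2] T [ 0.04 -0.24 -0.57] j [ 10.  -6. -36.  31.  16.  90.]
shift/0.6 [-0.0099  0.0003  0.0014] mm [-5.9  0.2  0.9]  turn/45 [-0.     0.    -0.004] deg [-0.   0.  -0.2]
```

View pics/x8.png

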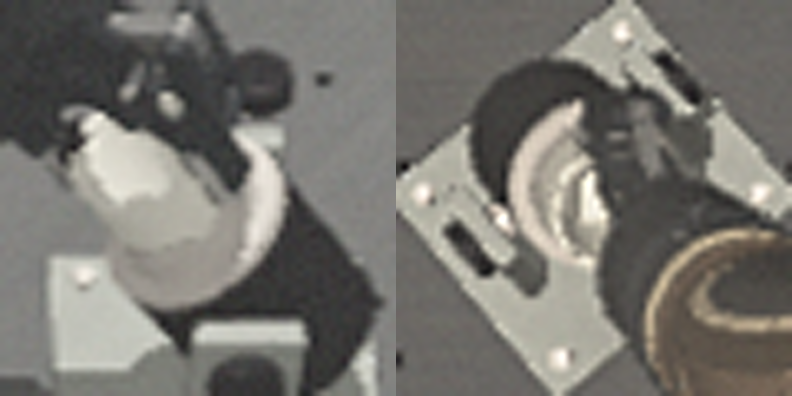

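```bash
python3 - <<'E'
from h import *
a=cv2.imread("pics/scene0.png");b=cv2.imread("pics/s8.png")
cs=[(piv+(.0575-.0155)*AX,AX,.04,(0,0,255))]
n=cv2.resize(b[149:191,300:342],None,fx=9,fy=9,interpolation=cv2.INTER_CUBIC)
o=cv2.resize(a[149:191,300:342],None,fx=9,fy=9,interpolation=cv2.INTER_CUBIC)
for I in(n,o):
    uv=ring("scene",a,*cs[0][:3])[1]; p=((uv-[300,149]+.5)*9).astype(int); cv2.polylines(I,[p.reshape(-1,1,2)],True,(0,0,255),1)
cv2.imwrite("pics/x9.png",np.hstack([o,n]))
g0=cv2.cvtColor(a,cv2.COLOR_BGR2GRAY).astype(int);g1=cv2.cvtColor(b,cv2.COLOR_BGR2GRAY).astype(int)
# profile along axis direction across flange right side
c=piv+.042*AX
for off in(-.03,-.015,0):
    pass
E
```

```text
(no output)
```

View pics/x9.png

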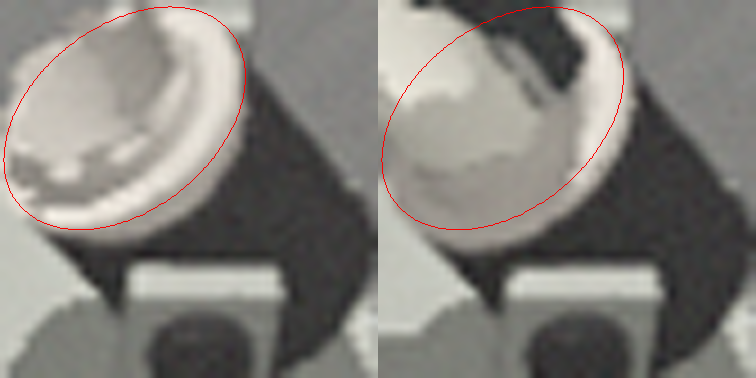

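Request:
drive_tool([
  [1,0,0,0,0.09,0,0],
  [1,0.0,0,0,0.09,0,0],
])

```text
clock: 10.7
tool_pos: [0.5608, 0.1833, 0.1375]
tool_rot: [125.0, 57.3, 41.1]
wrist_force: [-8.1, 2.0, 2.6]
finger_gap: 0.0576
```

```bash
python3 - <<'E'
from h import *
rep(0.0)
E
```

```text
t 10.7 along -6.4 lat(tool y,z) [-2.3 -1.5] F tool [-4.8 -6.1 -4.1] T [-1.07  0.31 -1.39] j [ 10.  -6. -36.  31.  16.  98.]
shift/0.6 [-0.0106  0.0038  0.0026] mm [-6.4  2.3  1.5]  turn/45 [-0.182 -0.003  0.   ] deg [-8.2 -0.1  0. ]
```

Request:
drive_tool([
  [1,0,0,0,0.09,0,0],
  [1,0.0,0,0,0,0,0],
])

```text
clock: 10.9
tool_pos: [0.5614, 0.1828, 0.1376]
tool_rot: [128.8, 57.3, 40.9]
wrist_force: [-4.4, -1.2, 3.1]
finger_gap: 0.0578
```

```bash
python3 - <<'E'
from h import *
rep(0.0)
E
```

```text
t 10.9 along -6.3 lat(tool y,z) [-1.8 -0.9] F tool [-4.8 -2.6 -0.4] T [ 0.06 -0.16 -0.77] j [ 10.  -6. -36.  31.  16. 102.]
shift/0.6 [-0.0105  0.0029  0.0014] mm [-6.3  1.8  0.9]  turn/45 [-0.271 -0.001 -0.001] deg [-12.2  -0.   -0.1]
```

Request:
drive_tool([
  [1,0.002,0,0,0,0,0],
  [1,0.0,0,0,0,0,0],
])

```text
clock: 11.1
tool_pos: [0.5628, 0.183, 0.1373]
tool_rot: [128.6, 57.2, 40.8]
wrist_force: [-2.4, -2.9, 3.8]
finger_gap: 0.0577
```

```bash
python3 - <<'E'
from h import *
rep(0.0)
E
```

```text
t 11.1 along -7.2 lat(tool y,z) [-0.7 -0.8] F tool [-5.2 -0.4  1.1] T [ 0.01 -0.22 -0.57] j [ 10.  -6. -36.  31.  16. 102.]
shift/0.6 [-0.0121  0.0011  0.0013] mm [-7.2  0.7  0.8]  turn/45 [-0.269 -0.    -0.004] deg [-12.1  -0.   -0.2]
```

Request:
drive_tool([
  [1,0,0,0,0.06,0,0],
  [1,0.0,0,0,0,0,0],
])

```text
clock: 11.3
tool_pos: [0.5628, 0.1831, 0.1375]
tool_rot: [131.3, 57.2, 40.8]
wrist_force: [-3.6, -1.3, 2.4]
finger_gap: 0.0577
```

```bash
python3 - <<'E'
from h import *
rep(0.0)
E
```

```text
t 11.3 along -7.1 lat(tool y,z) [-0.7 -0.9] F tool [-4.  -2.2  0.1] T [-0.06 -0.09 -0.63] j [ 10.  -6. -36.  31.  16. 105.]
shift/0.6 [-0.0119  0.0011  0.0015] mm [-7.1  0.7  0.9]  turn/45 [-0.33  -0.001 -0.004] deg [-14.8  -0.   -0.2]
```

Request:
drive_tool([
  [1,0,0,0,0.06,0,0],
  [1,0.001,0,0,0.06,0,0],
  [1,0,0,0,0,0,0],
])

```text
clock: 11.6
tool_pos: [0.5632, 0.1833, 0.137]
tool_rot: [136.6, 57.2, 40.8]
wrist_force: [-2.8, -0.4, 3.8]
finger_gap: 0.0576
```

```bash
python3 - <<'E'
from h import *
rep(0.0)
E
```

```text
t 11.6 along -7.7 lat(tool y,z) [-0.6 -0.8] F tool [-4.5 -1.1 -1.1] T [-0.02 -0.14 -0.54] j [ 10.  -6. -36.  31.  16. 110.]
shift/0.6 [-0.0129  0.001   0.0014] mm [-7.7  0.6  0.8]  turn/45 [-0.449 -0.001 -0.004] deg [-20.2  -0.   -0.2]
```

Request:
drive_tool([
  [1,0,0,0,0.06,0,0],
  [1,0.001,0,0,0.06,0,0],
  [1,0.0,0,0,0,0,0],
])

```text
clock: 11.9
tool_pos: [0.5634, 0.1834, 0.1365]
tool_rot: [142.0, 57.2, 40.7]
wrist_force: [-2.9, -0.9, 3.0]
finger_gap: 0.0578
```

```bash
python3 - <<'E'
from h import *
rep(0.0)
E
```

```text
t 11.9 along -8.3 lat(tool y,z) [-0.6 -0.7] F tool [-4.  -1.4 -0.2] T [-0.05 -0.14 -0.46] j [ 10.  -6. -36.  31.  16. 116.]
shift/0.6 [-0.0138  0.0011  0.0012] mm [-8.3  0.6  0.7]  turn/45 [-0.568 -0.001 -0.004] deg [-25.6  -0.   -0.2]
```

Request:
drive_tool([
  [1,0,0,0,0.06,0,0],
  [1,0.001,0,0,0.06,0,0],
  [1,0.001,0,0,0,0,0],
])

```text
clock: 12.2
tool_pos: [0.564, 0.1837, 0.1355]
tool_rot: [147.3, 57.2, 40.7]
wrist_force: [-1.9, -1.0, 3.3]
finger_gap: 0.0574
```

```bash
python3 - <<'E'
from h import *
rep(0.0)
E
```

```text
t 12.2 along -9.5 lat(tool y,z) [-0.6 -0.6] F tool [-3.9 -0.4 -0.3] T [-0.01 -0.19 -0.42] j [ 10.  -6. -36.  31.  16. 121.]
shift/0.6 [-0.0158  0.0011  0.0009] mm [-9.5  0.6  0.6]  turn/45 [-0.688 -0.    -0.004] deg [-31.   -0.   -0.2]
```

Request:
drive_tool([
  [1,0,0,0,0.06,0,0],
  [1,0.001,0,0,0.06,0,0],
  [1,0.001,0,0,0,0,0],
])

```text
clock: 12.5
tool_pos: [0.5641, 0.1838, 0.1335]
tool_rot: [152.8, 57.3, 40.7]
wrist_force: [0.2, 0.5, -0.5]
finger_gap: 0.0576
```

```bash
python3 - <<'E'
from h import *
rep(0.0)
E
```

```text
t 12.5 along -11.3 lat(tool y,z) [-1.1  0.4] F tool [ 0.7 -0.2 -0.2] T [-0.03 -0.51 -0.28] j [ 10.  -5. -36.  31.  16. 126.]
shift/0.6 [-0.0188  0.0019 -0.0006] mm [-11.3   1.1  -0.4]  turn/45 [-0.808  0.001 -0.002] deg [-36.4   0.   -0.1]
```

Force dropped to zero at +36°, so the nubs have found the notches. I'll centre a little further and lower.

Request:
drive_tool([
  [1,0.002,0,0,0.05,0,0],
  [1,0.002,0,0,0.03,0,0],
  [1,0,0,0,0,0,0],
])

```text
clock: 12.8
tool_pos: [0.565, 0.1849, 0.1317]
tool_rot: [156.4, 57.3, 40.8]
wrist_force: [-0.7, 0.0, -0.4]
finger_gap: 0.0577
```

```bash
python3 - <<'E'
from h import *
rep(0.0)
E
```

```text
t 12.8 along -13.5 lat(tool y,z) [-1.2  0.1] F tool [ 0.  -0.7  0.4] T [ 0.   -0.51 -0.23] j [ 10.  -5. -36.  30.  16. 130.]
shift/0.6 [-0.0225  0.002  -0.0002] mm [-13.5   1.2  -0.1]  turn/45 [-0.889 -0.    -0.003] deg [-40.   -0.   -0.1]
```

Request:
drive_tool([
  [1,0.002,0,0,0,0,0],
  [1,0.001,0,0,0,0,0],
  [1,0,0,0,0,0,0],
])

```text
clock: 13.1
tool_pos: [0.5655, 0.1852, 0.1313]
tool_rot: [156.4, 57.2, 40.7]
wrist_force: [-8.3, -5.3, 8.5]
finger_gap: 0.0576
```

```bash
python3 - <<'E'
from h import *
rep(0.0)
E
```

```text
t 13.1 along -14.2 lat(tool y,z) [-1. -0.] F tool [-12.4  -2.7   2.8] T [ 0.   -1.1  -0.61] j [ 10.  -5. -36.  30.  16. 130.]
shift/0.6 [-0.0237  0.0017  0.0001] mm [-14.2   1.    0. ]  turn/45 [-0.889  0.    -0.004] deg [-40.    0.   -0.2]
```

Request:
drive_tool([
  [1,0,-0.001,0.001,0,0,0],
  [1,0.002,0,0,0,0,0],
  [1,0,0,0,0,0,0],
])

```text
clock: 13.4
tool_pos: [0.5657, 0.1853, 0.1309]
tool_rot: [156.3, 57.2, 40.6]
wrist_force: [-13.6, -9.0, 12.7]
finger_gap: 0.0579
```

```bash
python3 - <<'E'
from h import *
rep(0.0)
s=grab("scene","s10.png"); t=grab("top","t10.png")
X=cv2.resize(s[130:190,285:345],None,fx=6.6,fy=6.6,interpolation=cv2.INTER_CUBIC);Y=cv2.resize(t[145:205,190:250],None,fx=6.6,fy=6.6,interpolation=cv2.INTER_CUBIC)
cv2.imwrite("pics/x10.png",np.hstack([X,Y]))
E
```

```text
t 13.4 along -14.6 lat(tool y,z) [-1.  0.] F tool [-19.5  -4.5   5.3] T [-0.01 -1.15 -0.68] j [ 10.  -5. -36.  30.  16. 130.]
shift/0.6 [-0.0243  0.0017 -0.    ] mm [-14.6   1.   -0. ]  turn/45 [-0.889 -0.    -0.006] deg [-40.   -0.   -0.3]
```

View pics/x10.png

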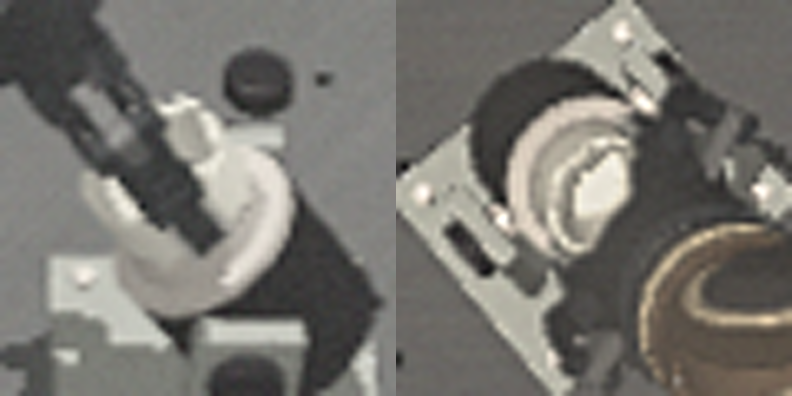

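```bash
cat >> h.py <<'E'
def prof(fn,ang,rr=.0395,Ls=np.arange(.005,.060,.002)):
    im=cv2.cvtColor(cv2.imread("pics/"+fn),cv2.COLOR_BGR2GRAY) if isinstance(fn,str) else fn
    v=C["scene"]["position"]-piv; v=v-AX*(v@AX); v/=np.linalg.norm(v); w=np.cross(AX,v)
    o=rr*(np.cos(np.radians(ang))*v+np.sin(np.radians(ang))*w)
    uv=proj("scene",piv+o+np.outer(Ls,AX)).astype(np.float32)
    return cv2.remap(im,uv[:,0].reshape(-1,1),uv[:,1].reshape(-1,1),cv2.INTER_LINEAR).ravel()
E
python3 - <<'E'
from h import *
print("L   ",*(f"{int(x*1000):4d}" for x in np.arange(.005,.060,.002)))
for ang in(-40,-20,0,20,40,60):
    for f in("scene0.png","s6.png","s8.png","s10.png"): print(ang,f[:5],*(f"{x:4d}" for x in prof(f,ang)))
E
```

```text
L       5    7    9   11   13   15   17   19   21   23   25   27   29   31   33   34   37   39   41   43   45   47   48   51   53   55   57   59
-40 scene  168  190  197  202  205  203  195  153  110   76   57   53   62   72   94  118  134  146  161  182  206  218  220  202  169  142  138  134
-40 s6.pn  168  190  197  201  204  203  196  153  109   75   56   52   59   67   93  118  133  145  162  182  202  186  163  147  147  147  143  137
-40 s8.pn  168  190  196  202  201  184  152  106   72   56   52   62   83  104  123  143  151  151  150  150  150  147  144  142  140  138  140  141
-40 s10.p  170  182  176  166  152  138  124  106   83   80  102  124  137  148  151  151  149  148  147  143  140  139  137  137  139  141  140  138
-20 scene  199  198  194  178  145  112   85   54   46   51   55   56   59   77  105  133  148  153  159  168  195  220  227  224  212  173  144  145
-20 s6.pn  200  198  195  179  146  111   81   52   47   51   54   54   55   74  104  134  149  153  158  168  196  221  228  225  213  174  143  144
-20 s8.pn  200  198  194  177  141  100   76   54   49 
[... 1924 characters left out ...]
  57   55   52   82  122  163  180  195  210  216  222  223  218  212  203  194  188  187  189  183  189
60 scene   60   60   61   60   59   56   55   56   56   56   59   61   58   59   61   67   73   77  100  135  168  187  200  214  216  218  224  223
60 s6.pn   55   56   58   59   59   60   62   61   58   57   61   63   59   57   56   62   71   79  101  135  168  187  200  214  216  218  224  222
60 s8.pn   54   52   55   59   58   54   54   55   53   52   55   54   65   87  100  120  151  181  197  207  217  221  221  225  226  226  228  216
60 s10.p   58   57   58   60   59   57   57   56   54   66   95  123  145  159  180  194  205  216  221  222  224  225  223  224  224  223  221  219
```

The drop was felt. The travel (−14.6 mm) and the flange edge in the image both fit a seated cup with the well already down on its stop. I'll relieve the load, release, back off and look.

Request:
drive_tool([
  [1,-0.003,0,0,0,0,0],
  [1,0,0,0,0,0,0],
  [-0.2,0,0,0,0,0,0],
  [-1,0,0,0,0,0,0],
  [-1,0,0,0,0,0,0],
  [-1,0,0,0,0,0,0],
  [-1,0,0,0,0,0,0],
])

```text
clock: 14.2
tool_pos: [0.5648, 0.1854, 0.1305]
tool_rot: [156.5, 57.2, 40.8]
wrist_force: [0.2, 0.2, -0.5]
finger_gap: 0.0856
```

```bash
python3 - <<'E'
from h import *
rep(0.0)
E
```

```text
t 14.2 along -14.6 lat(tool y,z) [-1.8  0.4] F tool [ 0.6 -0.   0. ] T [-0.02 -0.47 -0.23] j [ 10.  -5. -36.  30.  16. 130.]
shift/0.6 [-0.0244  0.0031 -0.0006] mm [-14.6   1.8  -0.4]  turn/45 [-0.89  -0.001 -0.003] deg [-40.1  -0.   -0.1]
```

Request:
drive_tool([
  [-1,-0.02,0,0,0,0,0],
  [-1,-0.05,0,0,0,0,0],
  [-1,-0.07,0,0,0,0,0],
  [-1,-0.07,0,0,-0.15,0,0],
  [-1,0,0,0.03,-0.15,0,0],
  [-1,0,0,0.03,-0.15,0,0],
  [-1,0,0,0.03,-0.15,0,0],
  [-1,0,0,0,-0.15,0,0],
  [-1,0,0,0,-0.15,0,0],
  [-1,0,0,0,0,0,0],
])

```text
clock: 15.2
tool_pos: [0.5068, 0.0924, 0.2143]
tool_rot: [115.9, 57.2, 40.7]
wrist_force: [-0.3, 0.3, 0.4]
finger_gap: 0.0856
```

```bash
python3 - <<'E'
from h import *
p,Rm,s=pose(); print(p,s["clock"],s["qpos"].round(1))
c=p*[1,1,0]; 
plan([p[0],p[1],.25],toolR([0,0,-1],c))
s=grab("scene","s11.png"); t=grab("top","t11.png")
X=cv2.resize(s[130:190,285:345],None,fx=6.6,fy=6.6,interpolation=cv2.INTER_CUBIC);Y=cv2.resize(t[145:205,190:250],None,fx=6.6,fy=6.6,interpolation=cv2.INTER_CUBIC)
cv2.imwrite("pics/x11.png",np.hstack([X,Y]))
E
```

```text
[0.50684121 0.09236427 0.21425735] 15.2 [ -1.8 -14.4 -32.2  46.8  21.5  78.4]
shift/0.6 [-0.0501  0.029  -0.0141] mm [-30.   17.4  -8.5]  turn/45 [ 0.095 -0.344 -0.643] deg [  4.3 -15.5 -28.9]
```

View pics/x11.png

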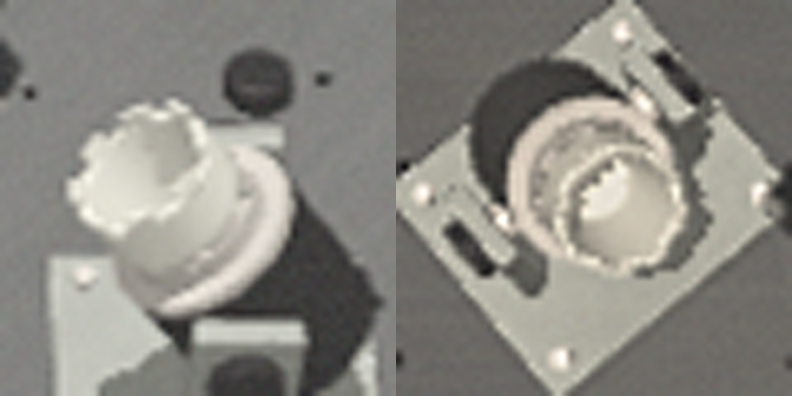

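```bash
python3 - <<'E'
from h import *
a=cv2.imread("pics/s11.png");t=cv2.imread("pics/t11.png")
cs=[(piv+.077*AX,AX,.03,(0,0,255)),(piv+.031*AX,AX,.04,(0,0,255)),(piv+.082*AX,AX,.03,(0,255,0)),(piv+.047*AX,AX,.03,(255,0,0))]
cv2.imwrite("pics/o2.png",np.hstack([overlay("scene",a,cs,312,163,19,10),overlay("top",t,cs,222,174,19,10)]))
E
```

```text
(no output)
```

View pics/o2.png

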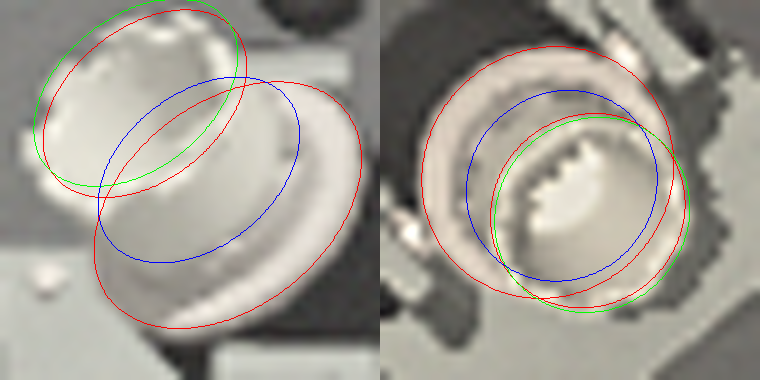

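```bash
python3 - <<'E'
from h import *
g=lambda x,y,u,v:((x+.5)/10-.5+u,(y+.5)/10-.5+v)
E_=np.array([-A[1],A[0],0])
for sc,tp in(((131,112),(211,217)),((145,103),(208,211)),((135,112),(210,215))):
    X,e=tri(g(*sc,293,144),g(*tp,203,155)); w=X-piv; print(X,e,"a,e,z",w@A,w@E_,w[2],"lean",np.arctan2(w@A,w[2]),np.linalg.norm(w))
I=cv2.imread("pics/s11.png"); crop(I,290,142,335,187,16,"x12.png")
I=cv2.imread("pics/t11.png"); crop(I,200,152,245,197,16,"x13.png")
E
```

```text
[0.5507939  0.17166582 0.15603703] 0.0016943079530728385 a,e,z 0.043650489769097384 -0.0003248969811525291 0.061037027750288325 lean 0.6208200250214537 0.07503991985416765
[0.55275299 0.17300246 0.15946194] 0.0003836676693966201 a,e,z 0.041294552755718895 -5.2514335319283786e-05 0.06446193749560772 lean 0.5697413192000754 0.0765544527165984
[0.55152188 0.17210537 0.15614341] 0.0013071405955784221 a,e,z 0.04281245154041292 -0.00018050276432741958 0.06114341446923102 lean 0.6108583442579293 0.07464218459493467
```

View pics/x12.png

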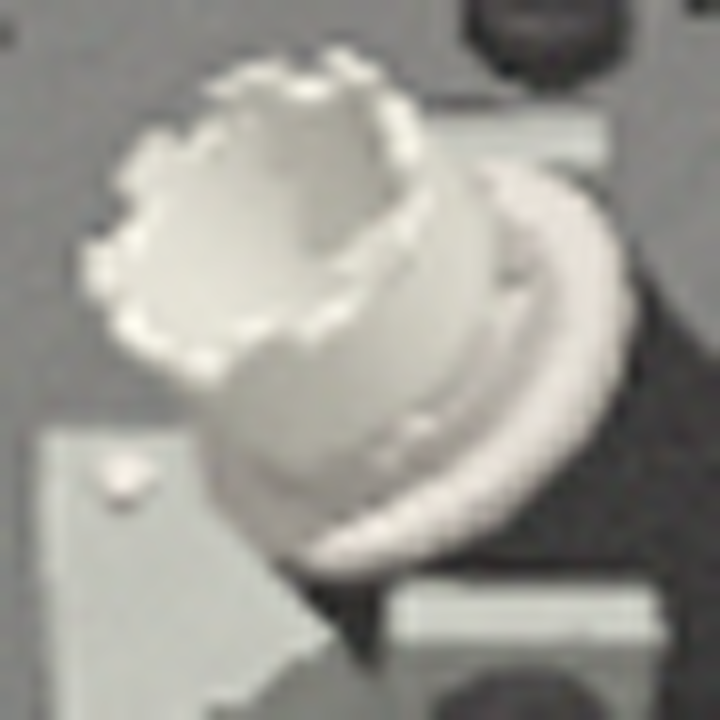

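View pics/x13.png

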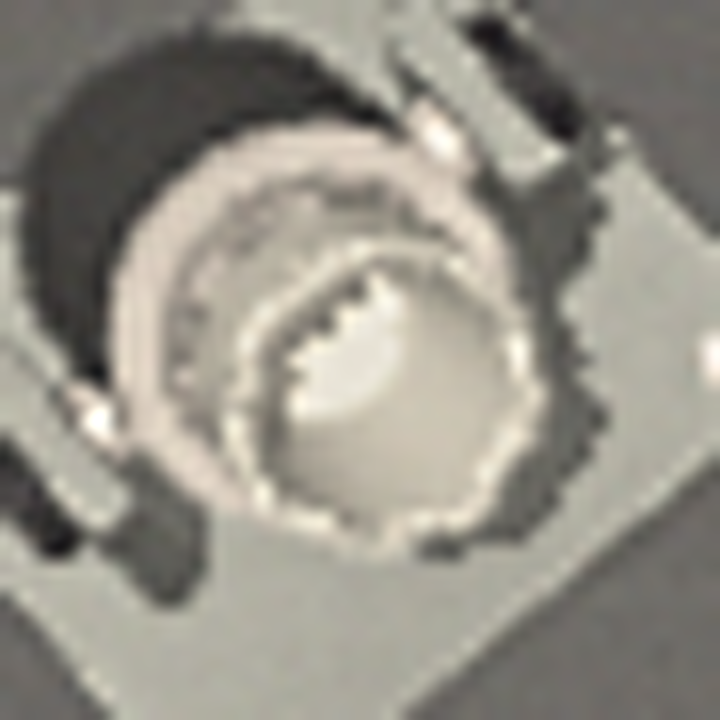

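```bash
python3 - <<'E'
from h import *
E_=np.array([-A[1],A[0],0])
def onpl(uv):
    p,d=ray("scene",uv); k=((piv-p)@E_)/(d@E_); w=p+k*d-piv; return w@A,w[2]
for f in("scene0.png","s11.png"):
    g=cv2.cvtColor(cv2.imread("pics/"+f),cv2.COLOR_BGR2GRAY).astype(float)
    pts=[]
    for v in range(159,176):
        row=g[v,320:350]; k=[i for i in range(29) if row[i]<95<=row[i+1]]
        if k: i=k[-1]; pts.append((320+i+(95-row[i])/(row[i+1]-row[i]),v))
    print(np.round(pts,1).tolist())
    W=np.array([onpl(p) for p in pts]); vx,vy,x0,y0=cv2.fitLine(W.astype(np.float32),cv2.DIST_HUBER,0,.001,.001).ravel()
    th=np.arctan2(vx,vy); th=th if abs(th)<1.6 else th-np.sign(th)*np.pi
    print(f,"lean",th,"dist",x0*np.cos(th)-y0*np.sin(th))
# flange lower-left silhouette edge of sleeve
E
```

```text
[[330.1, 159.0], [330.7, 160.0], [331.6, 161.0], [332.4, 162.0], [333.4, 163.0], [334.4, 164.0], [335.1, 165.0], [335.8, 166.0], [336.6, 167.0], [337.3, 168.0], [337.6, 169.0], [339.1, 170.0], [340.2, 171.0], [340.5, 172.0], [340.9, 173.0], [341.4, 174.0], [342.5, 175.0]]
scene0.png lean 0.5843344 dist -0.042721197
[[330.2, 159.0], [330.8, 160.0], [331.5, 161.0], [332.4, 162.0], [333.4, 163.0], [334.4, 164.0], [335.1, 165.0], [335.7, 166.0], [336.6, 167.0], [337.4, 168.0], [337.6, 169.0], [339.1, 170.0], [340.2, 171.0], [340.4, 172.0], [340.8, 173.0], [341.4, 174.0], [342.5, 175.0]]
s11.png lean 0.5744257 dist -0.04276032
```

Request:
drive_tool([
  [-1,-0.02,0,0,0.019,-0.069,-0.129],
  [-1,-0.02,0,0,0.019,-0.069,-0.129],
  [-1,-0.02,0,0,0.019,-0.069,-0.129],
  [-1,0,0,0,0.019,-0.069,-0.129],
  [-1,0,0,0,0.019,-0.069,-0.127],
  [-1,0,0,0,0,0,0],
])

```text
clock: 15.9
tool_pos: [0.4965, 0.0841, 0.2441]
tool_rot: [-82.5, 89.7, -162.1]
wrist_force: [1.4, 0.4, -0.4]
finger_gap: 0.0858
```

```bash
python3 - <<'E'
from h import *
p,Rm,s=pose(); print(p,s["clock"],s["qpos"].round(1),np.degrees(np.arctan2(p[1],p[0])),np.hypot(*p[:2])); print(Rm.as_matrix().round(3))
E
```

```text
[0.4965332  0.08405119 0.24405316] 15.9 [ 9.6  5.2 -3.  82.2 -0.  89.3] 9.607727151243864 0.5035968785452308
[[-0.005  0.984  0.18 ]
 [-0.002  0.18  -0.984]
 [-1.    -0.005  0.001]]
```

Request:
drive_tool([
  [-1,0,0.0065,0.064,0.095,0,0],
  [-1,0,0.0065,0.064,0.095,0,0],
  [-1,0,0.0065,0.065,0.095,0,0],
  [-1,0,0.0065,0.066,0.095,0,0],
  [-1,0,0.0065,0.066,0.095,0,0],
  [-1,0,0.0065,0.066,0.095,0,0],
  [-1,0,0.0065,0.066,0.095,0,0],
  [-1,0,0.0065,0.067,0.095,0,0],
  [-1,0,0.0065,0.067,0.095,0,0],
  [-1,0,0.0065,0.067,0.095,0,0],
])

```text
clock: 16.9
tool_pos: [0.4709, -0.306, 0.2463]
tool_rot: [100.4, 89.9, -22.2]
wrist_force: [0.6, -0.3, 0.6]
finger_gap: 0.0854
```

Request:
drive_tool([
  [-1,0,0.0065,0.067,0.095,0,0],
  [-1,0,0,0,0,0,0],
  [-1,0,0,0,0,0,0],
  [-1,0,0,0,0,0,0],
])

```text
clock: 17.3
tool_pos: [0.4535, -0.3398, 0.2463]
tool_rot: [91.9, 89.9, -34.7]
wrist_force: [0.2, 0.6, -0.2]
finger_gap: 0.0852
```

```bash
python3 - <<'E'
from h import *
p,Rm,s=pose(); print(p,s["clock"],s["qpos"].round(1))
plan([.4473,-.342,.046],toolR([0,0,-1],[.794,-.607,0]))
E
```

```text
[ 0.45354987 -0.33981247  0.24631074] 17.3 [-36.8  11.8   5.1  83.2   0.   89.8]
shift/0.6 [ 0.3338 -0.0066  0.0092] mm [200.3  -3.9   5.5]  turn/45 [ 0.017 -0.    -0.001] deg [ 0.7 -0.  -0.1]
```

Request:
drive_tool([
  [-1,0.05,-0.0065,0.009,0.017,0,0],
  [-1,0.06,0,0,0,0,0],
  [-1,0.06,0,0,0,0,0],
  [-1,0.02,0,0,0,0,0],
  [-1,0,0,0,0,0,0],
  [-1,0,0,0,0,0,0],
])

```text
clock: 17.9
tool_pos: [0.4481, -0.3424, 0.1335]
tool_rot: [70.8, 89.9, -56.6]
wrist_force: [-0.5, -0.3, 0.4]
finger_gap: 0.0853
```

```bash
python3 - <<'E'
from h import *
p,Rm,s=pose(); print(p,s["clock"],s["qpos"].round(1))
plan([.4473,-.342,.046],toolR([0,0,-1],[.794,-.607,0]))
E
```

```text
[ 0.44806276 -0.34239651  0.13348896] 17.9 [-37.4  12.3  -8.5  69.1  -0.   90. ]
shift/0.6 [ 0.1458 -0.0017  0.0002] mm [87.5 -1.   0.1]  turn/45 [ 0.001  0.001 -0.002] deg [ 0.   0.  -0.1]
```

Request:
drive_tool([
  [-1,0.035,-0.0015,0,0,0,0],
  [-1,0.035,0,0,0,0,0],
  [-1,0.035,0,0,0,0,0],
  [-1,0.035,0,0,0,0,0],
  [-1,0.006,0,0,0,0,0],
  [-1,0,0,0,0,0,0],
  [-1,0,0,0,0,0,0],
])

```text
clock: 18.6
tool_pos: [0.4475, -0.3428, 0.0463]
tool_rot: [74.5, 89.8, -53.0]
wrist_force: [0.2, -0.2, -0.5]
finger_gap: 0.0852
```

```bash
python3 - <<'E'
from h import *
p,Rm,s=pose(); print(p,s["clock"],s["wrist_force"])
plan([.4473,-.342,.046],toolR([0,0,-1],[.794,-.607,0]))
s=grab("scene","s14.png");crop(s,85,235,185,315,7,"x14.png")
E
```

```text
[ 0.44749404 -0.34275684  0.04627447] 18.6 [ 0.21043647 -0.24108045 -0.45520901]
shift/0.6 [ 0.0005 -0.001  -0.0008] mm [ 0.3 -0.6 -0.5]  turn/45 [-0.001  0.001 -0.003] deg [-0.   0.  -0.2]
```

View pics/x14.png

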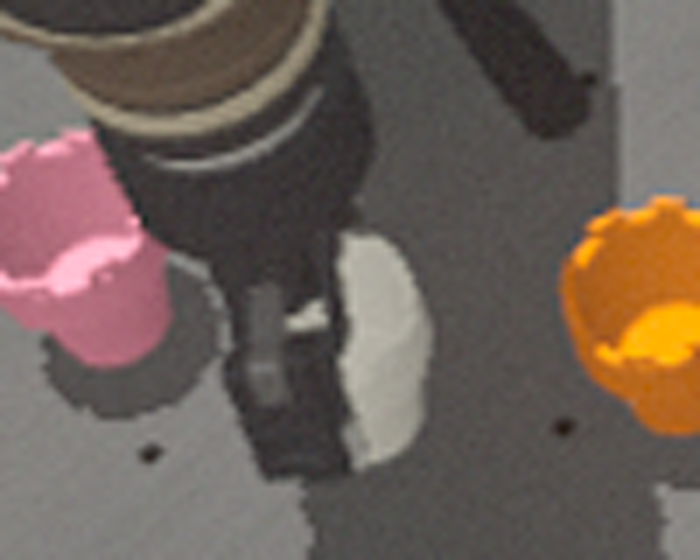

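Jaws straddle cup 2 and clear the pink and orange cups. Next: close and lift.

Request:
drive_tool([
  [0,0,0,0,0,0,0],
  [0.3,0,0,0,0,0,0],
  [1,0,0,0,0,0,0],
  [1,0,0,0,0,0,0],
  [1,0,0,0,0,0,0],
  [1,0,0,0,0,0,0],
])

```text
clock: 19.25
tool_pos: [0.4468, -0.3423, 0.0455]
tool_rot: [62.1, 89.9, -65.3]
wrist_force: [-1.5, 0.6, 4.4]
finger_gap: 0.0579
```

Request:
drive_tool([
  [1,-0.03,0,0,0,0,0],
  [1,-0.06,0,0,0,0,0],
  [1,-0.07,0,0,0,0,0],
  [1,-0.07,0,0,0,0,0],
  [1,-0.07,0,0,0,0,0],
  [1,-0.06,0,0,0,0,0],
  [1,0,0,0,0,0,0],
])

```text
clock: 19.95
tool_pos: [0.4479, -0.343, 0.2662]
tool_rot: [84.9, 89.5, -42.6]
wrist_force: [0.4, 0.2, 0.0]
finger_gap: 0.0576
```

```bash
cat >> h.py <<'E'
AX=axis(.58); M=piv+A*.0433+np.array([0,0,.063]); RT=toolR(-axis(.57),[.95,.31,0]); RT=toolR(-AX,RT.apply([0,1,0]))
RT2=RT*R.from_euler('x',18.6,degrees=True)
E
python3 - <<'E'
from h import *
p,Rm,s=pose(); print(p,s["clock"],s["finger_gap"],np.degrees(np.arctan2(p[1],p[0])),np.hypot(*p[:2]))
print(Rm.as_matrix().round(3)); T=M+.09*AX; print(M,T,np.degrees(np.arctan2(T[1],T[0])),np.hypot(*T[:2]))
E
```

```text
[ 0.44792096 -0.34299651  0.26623284] 19.95 0.057632638781210846 -37.443170003762994 0.564162912619993
[[ 0.007  0.794 -0.608]
 [-0.006 -0.608 -0.794]
 [-1.     0.009  0.001]]
[0.55127154 0.17164972 0.158     ] [0.51399122 0.1393565  0.23328164] 15.16970104566082 0.5325478480474467
```

Request:
drive_tool([
  [1,0,-0.006,-0.067,-0.094,0,0],
  [1,0,-0.006,-0.067,-0.094,0,0],
  [1,0,-0.006,-0.067,-0.094,0,0],
  [1,0,-0.006,-0.067,-0.094,0,0],
  [1,0,-0.006,-0.067,-0.094,0,0],
  [1,0,-0.006,-0.067,-0.094,0,0],
  [1,0,-0.006,-0.067,-0.094,0,0],
  [1,0,-0.006,-0.067,-0.094,0,0],
  [1,0,-0.006,-0.067,-0.094,0,0],
  [1,0,-0.006,-0.067,-0.094,0,0],
])

```text
clock: 20.95
tool_pos: [0.5368, 0.0438, 0.2591]
tool_rot: [-73.8, 89.9, -158.7]
wrist_force: [0.4, 1.2, -1.1]
finger_gap: 0.0578
```

Request:
drive_tool([
  [1,0,-0.006,-0.067,-0.094,0,0],
  [1,0,0,0,0,0,0],
  [1,0,0,0,0,0,0],
])

```text
clock: 21.25
tool_pos: [0.5297, 0.0827, 0.2594]
tool_rot: [-64.0, 89.9, -144.8]
wrist_force: [0.4, -0.0, -1.1]
finger_gap: 0.0581
```

```bash
python3 - <<'E'
from h import *
p,Rm,s=pose(); print(p,s["clock"],s["qpos"].round(1),M+.11*AX)
plan(M+.11*AX,RT2)
E
```

```text
[0.52969346 0.08273538 0.25941042] 21.25 [ 8.9  8.6  2.9 84.4 -0.  89.7] [0.50570671 0.13218022 0.25001089]
shift/0.6 [ 0.0156 -0.0263 -0.0878] mm [  9.4 -15.8 -52.7]  turn/45 [0.291 0.461 0.582] deg [13.1 20.8 26.2]
```

Request:
drive_tool([
  [1,0,-0.02,-0.06,0,0,0],
  [1,0,-0.006,-0.028,0,0,0],
  [1,0,0,0,0.058,0.092,0.116],
  [1,0,0,0,0.058,0.092,0.116],
  [1,0,0,0,0.058,0.092,0.116],
  [1,0,0,0,0.058,0.092,0.116],
  [1,0,0,0,0.058,0.092,0.117],
  [1,0,0,0,0,0,0],
  [1,0,0,0,0,0,0],
])

```text
clock: 22.15
tool_pos: [0.506, 0.1301, 0.26]
tool_rot: [135.0, 56.9, 40.6]
wrist_force: [-0.2, -0.1, -0.3]
finger_gap: 0.0578
```

```bash
python3 - <<'E'
from h import *
p,Rm,s=pose(); print(p,s["clock"],s["qpos"].round(1),M+.11*AX)
plan(M+.07*AX,RT2)
E
```

```text
[0.50600672 0.13014748 0.26003492] 22.15 [  3.8 -15.5 -27.6  50.3  19.1 102.9] [0.50570671 0.13218022 0.25001089]
shift/0.6 [ 0.0817 -0.0075  0.0031] mm [49.  -4.5  1.9]  turn/45 [-0.003  0.005 -0.001] deg [-0.1  0.2 -0. ]
```

Request:
drive_tool([
  [1,0.02,-0.0075,0.003,0,0.005,0],
  [1,0.03,0,0,0,0,0],
  [1,0.03,0,0,0,0,0],
  [1,0,0,0,0,0,0],
  [1,0,0,0,0,0,0],
])

```text
clock: 22.65
tool_pos: [0.5233, 0.1482, 0.2182]
tool_rot: [135.3, 56.7, 41.1]
wrist_force: [0.7, -0.6, -0.3]
finger_gap: 0.0581
```

```bash
python3 - <<'E'
from h import *
p,Rm,s=pose(); print(p,s["clock"])
plan(M+.05*AX,RT2)
s=grab("scene","s15.png"); t=grab("top","t15.png")
X=cv2.resize(s[110:190,270:350],None,fx=4.95,fy=4.95,interpolation=cv2.INTER_CUBIC);Y=cv2.resize(t[135:215,185:265],None,fx=4.95,fy=4.95,interpolation=cv2.INTER_CUBIC)
cv2.imwrite("pics/x15.png",np.hstack([X,Y]))
E
```

```text
[0.52329777 0.14816693 0.21817881] 22.65
shift/0.6 [ 0.0339 -0.0022  0.0036] mm [20.3 -1.3  2.2]  turn/45 [ 0.    -0.003  0.   ] deg [ 0.  -0.1  0. ]
```

View pics/x15.png

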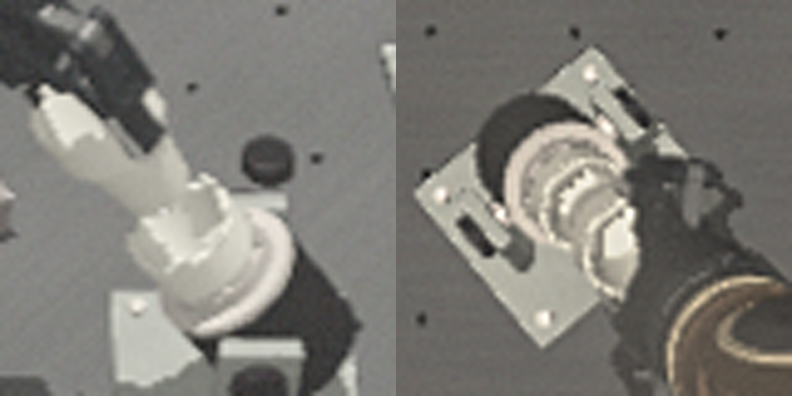

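Request:
drive_tool([
  [1,0.02,-0.001,0.003,0,0,0],
  [1,0.02,0,0,0,0,0],
  [1,0.02,0,0,0,0,0],
  [1,0,0,0,0,0,0],
])

```text
clock: 23.15
tool_pos: [0.5359, 0.1597, 0.1837]
tool_rot: [135.5, 56.8, 41.2]
wrist_force: [-0.2, -0.8, -0.9]
finger_gap: 0.0576
```

```bash
cat >> h.py <<'E'
RT=RT2
E
python3 - <<'E'
from h import *
rep()
E
```

```text
t 23.15 along 32.2 lat(tool y,z) [-2.3  0.8] F tool [ 0.4 -0.4  1.1] T [ 0.01 -0.47 -0.49] j [  7. -11. -34.  38.  18. 106.]
shift/0.6 [ 0.0536  0.0039 -0.0013] mm [32.2  2.3 -0.8]  turn/45 [-0.002 -0.003  0.003] deg [-0.1 -0.1  0.1]
```

Request:
drive_tool([
  [1,0.01,0,0,0,0,0],
  [1,0.01,0,0,0,0,0],
  [1,0,0,0,0,0,0],
])

```text
clock: 23.45
tool_pos: [0.5415, 0.1638, 0.1756]
tool_rot: [135.4, 56.7, 41.1]
wrist_force: [0.5, -0.4, -1.1]
finger_gap: 0.0579
```

```bash
python3 - <<'E'
from h import *
rep()
E
```

```text
t 23.45 along 21.6 lat(tool y,z) [-0.9  0.2] F tool [1.  0.1 0.8] T [-0.01 -0.37 -0.43] j [  8. -10. -34.  37.  18. 107.]
shift/0.6 [ 0.036   0.0015 -0.0003] mm [21.6  0.9 -0.2]  turn/45 [-0.001 -0.003 -0.   ] deg [-0.  -0.1 -0. ]
```

Request:
drive_tool([
  [1,0.008,0,0,0,0,0],
  [1,0.008,0,0,0,0,0],
  [1,0,0,0,0,0,0],
])

```text
clock: 23.75
tool_pos: [0.5455, 0.1672, 0.1677]
tool_rot: [135.4, 56.7, 41.1]
wrist_force: [-0.1, -0.0, -0.7]
finger_gap: 0.0576
```

```bash
python3 - <<'E'
from h import *
rep()
E
```

```text
t 23.75 along 12.1 lat(tool y,z) [-0.9  0.2] F tool [ 0.6 -0.4  0.3] T [-0.05 -0.42 -0.4 ] j [  8.  -9. -35.  35.  17. 107.]
shift/0.6 [ 0.0202  0.0014 -0.0003] mm [12.1  0.9 -0.2]  turn/45 [-0.001 -0.003 -0.   ] deg [-0.1 -0.1 -0. ]
```

Request:
drive_tool([
  [1,0.006,0,0,0,0,0],
  [1,0.004,0,0,0,0,0],
  [1,0,0,0,0,0,0],
])

```text
clock: 24.05
tool_pos: [0.548, 0.1693, 0.163]
tool_rot: [135.3, 56.6, 41.1]
wrist_force: [0.1, 0.1, -0.9]
finger_gap: 0.0578
```

```bash
python3 - <<'E'
from h import *
rep()
E
```

```text
t 24.05 along 6.4 lat(tool y,z) [-0.7  0.1] F tool [ 0.8 -0.2  0.2] T [ 0.06 -0.47 -0.42] j [  8.  -9. -35.  35.  17. 107.]
shift/0.6 [ 0.0106  0.0011 -0.0002] mm [ 6.4  0.7 -0.1]  turn/45 [-0.001 -0.003 -0.001] deg [-0.1 -0.2 -0. ]
```

Request:
drive_tool([
  [1,0.003,0,0,0,0,0],
  [1,0.003,0,0,0,0,0],
  [1,0,0,0,0,0,0],
])

```text
clock: 24.35
tool_pos: [0.5496, 0.1706, 0.1602]
tool_rot: [135.3, 56.6, 41.0]
wrist_force: [-0.3, -0.8, -1.2]
finger_gap: 0.0578
```

```bash
python3 - <<'E'
from h import *
rep()
E
```

```text
t 24.35 along 2.9 lat(tool y,z) [-0.5  0. ] F tool [ 0.6 -0.7  1.2] T [ 0.01 -0.46 -0.41] j [  9.  -9. -35.  34.  17. 107.]
shift/0.6 [ 0.0048  0.0009 -0.0001] mm [ 2.9  0.5 -0. ]  turn/45 [-0.001 -0.004 -0.001] deg [-0.  -0.2 -0. ]
```

Request:
drive_tool([
  [1,0.003,0,0,0,0,0],
  [1,0,0,0,0,0,0],
])

```text
clock: 24.55
tool_pos: [0.5503, 0.1713, 0.1587]
tool_rot: [135.3, 56.6, 41.0]
wrist_force: [0.2, 0.2, -0.8]
finger_gap: 0.0579
```

```bash
python3 - <<'E'
from h import *
rep()
E
```

```text
t 24.55 along 1.1 lat(tool y,z) [-0.5  0.1] F tool [ 0.8 -0.2  0.1] T [ 0.   -0.41 -0.45] j [  9.  -8. -35.  34.  17. 107.]
shift/0.6 [ 0.0019  0.0009 -0.0001] mm [ 1.1  0.5 -0.1]  turn/45 [-0.001 -0.004 -0.001] deg [-0.  -0.2 -0. ]
```

Request:
drive_tool([
  [1,0.003,0,0,0,0,0],
  [1,0,0,0,0,0,0],
])

```text
clock: 24.75
tool_pos: [0.5511, 0.1719, 0.1572]
tool_rot: [135.3, 56.6, 41.0]
wrist_force: [0.5, -0.3, -0.7]
finger_gap: 0.0578
```

```bash
python3 - <<'E'
from h import *
rep()
E
```

```text
t 24.75 along -0.7 lat(tool y,z) [-0.5  0.1] F tool [0.7 0.2 0.6] T [-0.   -0.43 -0.43] j [  9.  -8. -36.  34.  17. 107.]
shift/0.6 [-0.0011  0.0009 -0.0001] mm [-0.7  0.5 -0.1]  turn/45 [-0.001 -0.003 -0.001] deg [-0.  -0.2 -0. ]
```

Request:
drive_tool([
  [1,0.003,0,0,0,0,0],
  [1,0,0,0,0,0,0],
])

```text
clock: 24.95
tool_pos: [0.5518, 0.1726, 0.1557]
tool_rot: [135.3, 56.6, 41.0]
wrist_force: [-0.3, -0.4, -0.8]
finger_gap: 0.0577
```

```bash
python3 - <<'E'
from h import *
rep()
E
```

```text
t 24.95 along -2.5 lat(tool y,z) [-0.5  0.1] F tool [ 0.4 -0.5  0.7] T [ 0.04 -0.41 -0.37] j [  9.  -8. -36.  33.  17. 107.]
shift/0.6 [-0.0042  0.0009 -0.0001] mm [-2.5  0.5 -0.1]  turn/45 [-0.001 -0.003 -0.001] deg [-0.  -0.2 -0. ]
```

Request:
drive_tool([
  [1,0.002,0,0,0,0,0],
  [1,0,0,0,0,0,0],
])

```text
clock: 25.15
tool_pos: [0.5524, 0.173, 0.1549]
tool_rot: [135.3, 56.6, 41.0]
wrist_force: [-0.7, 0.0, 0.3]
finger_gap: 0.0577
```

```bash
python3 - <<'E'
from h import *
rep()
E
```

```text
t 25.15 along -3.5 lat(tool y,z) [-0.3 -0. ] F tool [-0.5 -0.5 -0.1] T [-0.04 -0.47 -0.43] j [  9.  -8. -36.  33.  17. 108.]
shift/0.6 [-0.0059  0.0006  0.    ] mm [-3.5  0.3  0. ]  turn/45 [-0.001 -0.004 -0.001] deg [-0.  -0.2 -0.1]
```

Request:
drive_tool([
  [1,0.002,0,0,0,0,0],
  [1,0,0,0,0,0,0],
])

```text
clock: 25.35
tool_pos: [0.553, 0.1733, 0.1548]
tool_rot: [135.3, 56.6, 41.0]
wrist_force: [-5.7, -3.8, 5.4]
finger_gap: 0.058
```

```bash
python3 - <<'E'
from h import *
rep()
E
```

```text
t 25.35 along -4.0 lat(tool y,z) [ 0.1 -0.2] F tool [-8.3 -2.5  1.3] T [ 0.08 -0.52 -0.64] j [  9.  -8. -36.  33.  17. 108.]
shift/0.6 [-0.0067 -0.0001  0.0003] mm [-4.  -0.1  0.2]  turn/45 [-0.001 -0.004 -0.003] deg [-0.  -0.2 -0.1]
```

Request:
drive_tool([
  [1,0.002,0,0,0,0,0],
  [1,0,0,0,0,0,0],
])

```text
clock: 25.55
tool_pos: [0.5534, 0.1735, 0.1546]
tool_rot: [135.2, 56.5, 40.9]
wrist_force: [-11.3, -6.7, 10.8]
finger_gap: 0.058
```

```bash
python3 - <<'E'
from h import *
rep()
E
```

```text
t 25.55 along -4.4 lat(tool y,z) [ 0.3 -0.3] F tool [-16.1  -5.    1.7] T [ 0.03 -0.59 -1.01] j [  9.  -8. -36.  33.  17. 108.]
shift/0.6 [-0.0073 -0.0006  0.0005] mm [-4.4 -0.3  0.3]  turn/45 [-0.001 -0.004 -0.004] deg [-0.  -0.2 -0.2]
```

Request:
drive_tool([
  [1,0.0015,0,0,0,0,0],
  [1,0,0,0,0,0,0],
  [1,0,0,0,0,0,0],
])

```text
clock: 25.85
tool_pos: [0.5536, 0.1736, 0.1545]
tool_rot: [135.2, 56.5, 40.9]
wrist_force: [-17.1, -9.3, 17.3]
finger_gap: 0.0579
```

```bash
python3 - <<'E'
from h import *
rep()
E
```

```text
t 25.85 along -4.6 lat(tool y,z) [ 0.5 -0.4] F tool [-24.9  -7.4   1.5] T [ 0.05 -0.76 -1.49] j [  9.  -8. -36.  33.  17. 108.]
shift/0.6 [-0.0077 -0.0008  0.0006] mm [-4.6 -0.5  0.4]  turn/45 [-0.001 -0.004 -0.004] deg [-0.1 -0.2 -0.2]
```

Request:
drive_tool([
  [1,-0.004,0,0,0,0,0],
  [1,0,0,0,0,0,0],
  [-0.2,0,0,0,0,0,0],
  [-1,0,0,0,0,0,0],
  [-1,0,0,0,0,0,0],
  [-1,0,0,0,0,0,0],
  [-1,0,0,0,0,0,0],
])

```text
clock: 26.55
tool_pos: [0.5526, 0.1734, 0.1538]
tool_rot: [135.4, 56.6, 41.1]
wrist_force: [0.7, 0.9, 0.3]
finger_gap: 0.0855
```

Request:
drive_tool([
  [-1,-0.02,0,0,0,0,0],
  [-1,-0.05,0,0,0,0,0],
  [-1,-0.07,0,0,0,0,0],
  [-1,-0.07,0,0,0,0,0],
  [-1,-0.04,0,0.03,0,0,0],
  [-1,-0.02,0,0.06,0,0,0],
  [-1,0,0,0.06,0,0,0],
  [-1,0,0,0,0,0,0],
  [-1,0,0,0,0,0,0],
])

```text
clock: 27.45
tool_pos: [0.4866, 0.0311, 0.2547]
tool_rot: [135.3, 56.6, 40.9]
wrist_force: [0.3, 0.2, -0.1]
finger_gap: 0.0853
```

```bash
python3 - <<'E'
from h import *
p,Rm,s=pose(); print(p,s["clock"],s["wrist_force"].round(1),s["finger_gap"])
a=grab("scene","s20.png"); t=grab("top","t20.png")
X=cv2.resize(a[130:190,280:340],None,fx=6.6,fy=6.6,interpolation=cv2.INTER_CUBIC);Y=cv2.resize(t[145:205,195:255],None,fx=6.6,fy=6.6,interpolation=cv2.INTER_CUBIC)
cv2.imwrite("pics/x20.png",np.hstack([X,Y]))
for ang in(-20,0,20,40,60):
    for f in("s10.png","s11.png","s20.png"): print(ang,f[:3],*(f"{x:4d}" for x in prof(f,ang)))
E
```

```text
[0.48659763 0.03113374 0.25465007] 27.45 [ 0.3  0.2 -0.1] 0.08529653044544687
-20 s10  200  198  197  177  140  108   81   49   44   56   81  118  153  155  153  152  151  150  149  149  149  150  150  149  148  149  151  156
-20 s11  201  198  195  176  142  111   85   58   55   61   84  122  158  178  201  215  222  219  198  165  154  155  163  167  167  159  160  169
-20 s20  200  198  195  176  141  109   85   57   53   62   87  124  159  179  201  216  224  221  198  164  154  153  161  167  167  158  158  168
0 s10   63   51   54   58   58   57   57   54   50   53   76  114  155  180  200  218  222  222  203  180  163  156  154  151  138  105   71   61
0 s11   68   55   57   58   59   61   62   60   60   63   81  117  155  179  200  218  221  221  205  182  165  164  168  178  179  173  172  182
0 s20   67   54   57   62   60   58   57   59   58   61   80  117  156  180  200  217  221  220  205  181  165  164  169  179  181  173  173  183
20 s10   55   52   53   56   57   56   57   56   54   65   96  136  167  189  203  214  221  221  215  205  192  185  181  179  170  169  18
[... 482 characters left out ...]
63   64   62   59   60   96  138  171  185  201  213  218  222  220  217  214  206  199  192  191  187  181  187
40 s20   63   63   63   63   63   63   63   60   56   60   96  137  171  186  202  213  219  223  221  218  213  206  200  194  192  188  182  187
60 s10   57   58   59   59   58   57   57   55   52   76  108  135  152  168  190  200  213  221  222  223  225  224  223  225  224  223  221  221
60 s11   62   63   61   60   61   61   59   57   55   80  110  136  152  167  189  200  213  222  222  223  224  224  224  226  224  225  222  220
60 s20   60   61   61   62   62   61   60   57   54   79  110  134  151  168  191  200  212  221  222  223  226  226  225  227  225  224  221  220
```

View pics/x20.png

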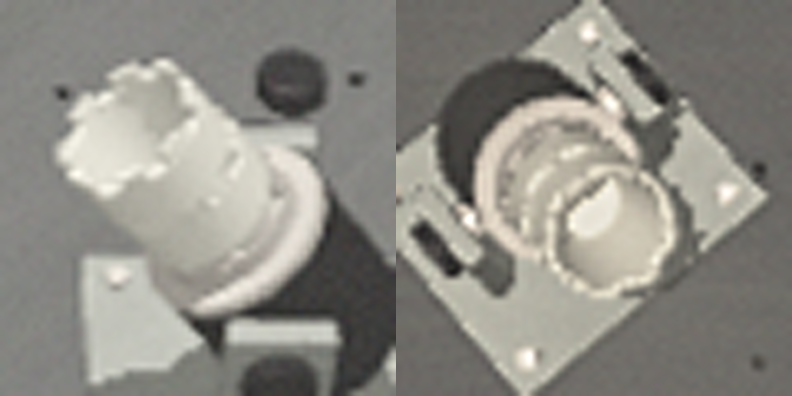

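View pics/s20.png

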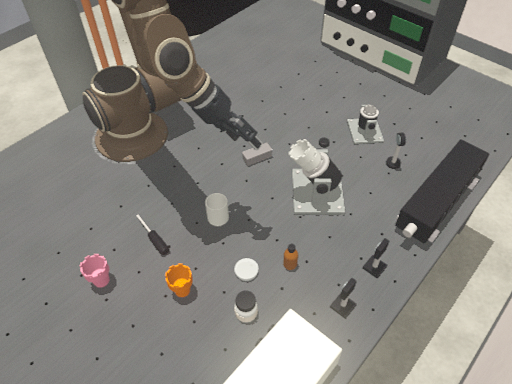

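```bash
python3 - <<'E'
from h import *
a=cv2.imread("pics/s20.png");crop(a,285,135,333,180,15,"x21.png")
d=A*np.cos(.58)-np.array([0,0,np.sin(.58)])
for b in(.077,.107,.112): print(b,proj("scene",piv+b*AX+.002*d)[0],proj("top",piv+b*AX+.002*d)[0])
# rim outline extents by bright mask in scene, both pictures
for f in("s11.png","s20.png"):
    g=cv2.cvtColor(cv2.imread("pics/"+f),cv2.COLOR_BGR2GRAY)[135:175,284:325]
    c=max(cv2.findContours((g>172).astype(np.uint8),cv2.RETR_EXTERNAL,cv2.CHAIN_APPROX_NONE)[0],key=cv2.contourArea)[:,0]+[284,135]
    v=proj("scene",piv+.1*AX)[0]-proj("scene",piv+.03*AX)[0]; v/=np.linalg.norm(v)
    print(f,"outermost along axis",(c@v).max(),"left",c[:,0].min(),"top",c[:,1].min())
E
```

```text
0.077 [305.95768208 154.17898576] [223.90656325 176.30507001]
0.107 [300.2778253  147.38663512] [226.6919336  178.99392745]
0.112 [299.31307274 146.23291982] [227.1679631  179.45346255]
s11.png outermost along axis -306.70210078726865 left 295 top 145
s20.png outermost along axis -297.6108646783605 left 289 top 139
```

View pics/x21.png

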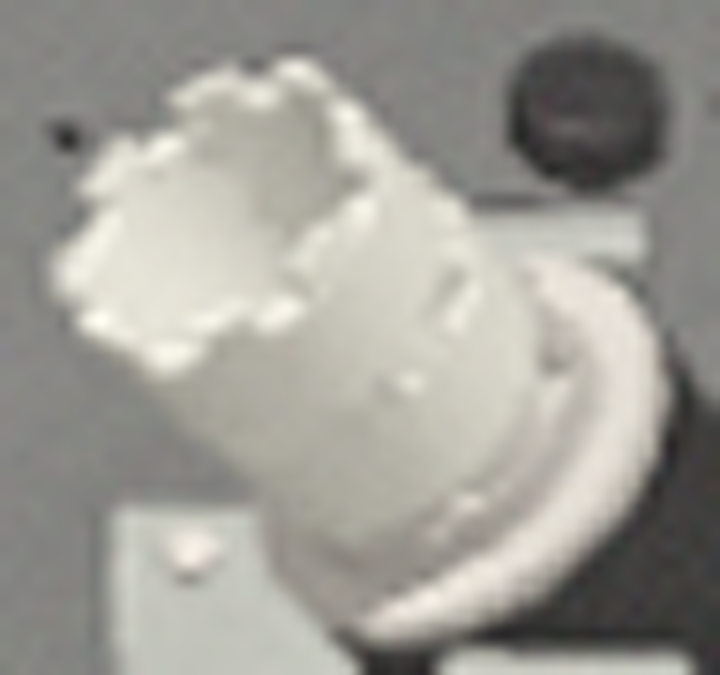

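Both collars look flush: the rim moved 9.1 px along the axis, against 8.9 expected if seated and 10.4 if proud. The flange edge did not move under 25 N. The other objects are where they were, so I'll hand it in.

```bash
python3 - <<'E'
from h import *
a=cv2.imread("pics/scene0.png").astype(int);b=cv2.imread("pics/s20.png").astype(int)
for n,(u,v,h) in dict(pot=(217,210,9),bottle=(291,258,10),jar=(246,306,11),dish=(247,270,10),driver=(158,240,9),pink=(96,271,12),orange=(180,281,12),cap=(324,142,5)).items(): print(n,abs(a-b)[v-h:v+h,u-h:u+h].mean().round(1))
print(r.job_done(), r.state()["clock"])
E
```

```text
pot 8.6
bottle 2.4
jar 2.1
dish 0.9
driver 3.5
pink 1.7
orange 3.6
cap 3.7
the job is handed in; nothing more can be done
the job is handed in; nothing more can be done
```

I put both white cups away in the larger leaning rest, with the well down on its stop, and handed the job in at about 27.5 s of the 72 s. The hand-in gave no verdict.

- **First cup:** I turned it by feel. At about 36° the force dropped to zero and the cup sank about 5 mm, so the nubs went into the notches. The slide moved down during this turning and was already on its stop once the cup was seated: at 19.5 N it hardly moved.
- **Second cup:** I set its turn from the first cup's. It dropped in without catching, and the collar met the rim at the depth I had predicted.
- **Final press:** I pressed the stack to about 25 N along the lean. The slide did not move, and the flange edge is in the same place in the images before and after.
- **Last checks:** In the scene picture the top rim sits 9.1 px further along the axis than the first cup's rim did. I expected 8.9 px if seated and 10.4 px if standing proud. The collars look flush. The gripper is open and clear of everything.
- **Other things on the bench:** The bottle, jar, dish, driver, lens cap and the pink and orange cups changed little between the first and last pictures. The pot changed more (8.6 grey levels), probably because the arm's shadow fell near it; I saw no shift in the last picture. I did not check the slide box by number; the arm was over it, and it looks in place.

One measurement disagreed. The seated first cup's rim gave a lean of about 0.61 rad, while the sleeve edge gave 0.58. That is about 2 mm at the rim, which fits the cup settling downhill within its play.

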